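# Walk the granite ham-stand foot square against the stop bar

## Task

Walk the heavy granite foot of the ham stand round and up to the steel stop bar by pushing its corners, until the long face that looks towards the bar lies flush along it with the foot's socket straight opposite the stud on the bar's middle (within about a centimetre). Turn the foot roughly square before it reaches the bar, so that no corner strikes the bar askew. Only push the stone from the side: do not lift or tip it, do not touch the steel socket on top, leave everything else on the table where it stands, and finish with the gripper clear.

Things in the scene. Friction and masses are not known exactly. Their poses are not given: they have to be found in the camera images.
- foot: Loose granite block, speckled grey-brown, 95 mm in its x, 165 mm in its y, 32 mm high, about 1.35 kg, too wide to grip; slides flat. Origin: centre of its underside; x points out of the long face that must meet the bar, y along its length, z up. At the start it is turned 0.5 to 0.9 rad counter-clockwise (from above) from square to the bar, so its +y end is the farther from the bar.
- foot_left_corner (a point): End of the foot's bar-side long face at its +y end, half-way up: at (47.5, 82.5, 16) mm in the foot's frame.
- foot_right_corner (a point): End of the foot's bar-side long face at its -y end, half-way up: at (47.5, -82.5, 16) mm in the foot's frame.
- socket: Short steel tube with a round flange fixed to the middle of the foot's top (not to be touched): flange 52 mm across and 4 mm thick, tube 26 mm across, its top 58 mm above the table. Origin at the centre of the flange's underside, 32 mm above the table.
- stop_bar: Straight steel bar fixed to the table beyond the foot, 24 mm thick (its x), 400 mm long (its y), 30 mm high, with a round dark stud 14 mm across and 10 mm high on top at its middle. Origin at the centre of its underside; x points away from the robot's side, so the face to be met is the plane x = -12 mm. The foot's origin is 59.5 mm from the bar's origin when flush.
- spray: Bystander: clear bottle with white cap, 68 mm across, 160 mm tall, beyond the bar; origin under its centre.
- olive_jar: Bystander: green glass jar, 72 mm across, 85 mm tall, beyond the bar; origin under its centre.
- cup: Bystander: white cup, 72 mm across, 80 mm tall, beyond the bar; origin under its centre.
- spanner: Bystander: steel spanner about 150 mm long lying flat to the right of the bar; origin under its middle, x along it.
- shaker: Bystander: turned wooden pepper shaker, 40 mm across, 70 mm tall, by the left end of the bar; origin under its centre.
- collar: Bystander: solid steel disc, 48 mm across, 30 mm high, to the left of the foot; origin under its centre.
- slip_box: Bystander: cardboard box 70 x 100 x 45 mm, to the right of the foot; origin under its centre.

How it is judged:
By the outcome, as a careful person would: the job done as asked, in the order asked, and still so for the second after the job is handed in, with the robot touching nothing.
It also fails if it takes over 72 s, if anything falls off the work surface, if the arm or the gripper's body presses on something with over 40 N, if the wrist force passes 120 N, or if a joint passes its speed limit or range.

## Robot

A 6-joint arm with a two-finger parallel gripper is mounted at the origin on the work surface. World frame = base frame: x ahead of the robot, y to its left, z up, the work surface at z = 0. Lengths are in mm, angles in rad, forces in N, time in s.
With the tool pointing down it reaches from about 325 to 850 mm from the base axis. Payload 15.5 kg.
Tool frame: the origin (TCP) lies midway between the tips of the shut fingers; the grasp point (between the pads) lies manip.pinch_z behind it (manip.pinch_z is the distance from the TCP to the grasp point, in mm); z points along the fingers, x is the direction in which the jaws open and shut, and the axes are right-handed (so a half turn about z gives the same grasp; the last joint's range is limited). The gripper opens to 91 mm and grips with 3 to 60 N. Pads are 32 mm wide; open, the fingers measure 118 mm over their backs; the gripper's body (76 mm by 178 mm) begins 60 mm behind the grasp point.
Start: joints at [1.155, 0.494, 1.345, -0, 1.302, -0.096], TCP at [196.481, 593.314, 178.315] pointing down, gripper open.
Joint ranges: [-2.91, 2.91], [-0.82, 2.16], [0.22, 2.67], [-1.22, 4.37], [0.12, 2.79], [-3.08, 3.08]. Speed limits (rad/s): [1.89, 1.89, 2.57, 3.01, 3.01, 3.01].

## Interface

Orientations are given as a 3x3 rotation matrix whose columns are the frame's x, y, z axes.
In Python, from rig import manip gives the robot as it stands.
- The arm moves only by the tool step_arm, never from a script. Its argument "targets" is a list of rows, each an object of numbers: "hand": the opening, from 0 (shut) to 1 (fully open); "dx", "dy", "dz": the shift along the tool's x, y, z in m; "spin": the turn about the tool's z in rad. In form: [{"hand": .., "dx": .., "dy": .., "dz": .., "spin": ..}, ...]. A call has 1 to 5 rows; each row shifts and turns the commanded pose from where the row before left it, along the tool's axes as they then stand; what a row does not reach is not made up. A row lasts 1/10 s, in which the tool goes at most 50 mm and 8.59 degrees, less where a joint would pass 70% of its speed; a pose out of reach is approached as far as the arm can. A call with a gripper value outside its range is refused whole. The fingers move at their own pace and stop on an object; the grip force is fixed at half the most. Time passes only in rows, so rows that do not move let the fingers close. It gives the time, the measured TCP pose, the force and the opening at its end, in the units of the state.
- manip.read_state(): the state, without advancing time (a new reading comes with each control period).
- manip.capture(name): name is "side" or "top" or "wrist"; returns a dict with "image" (384x512x3 uint8, red, green, blue), "K" (3x3 intrinsics, pixels), "world_from_camera" (4x4, takes a point from camera to world coordinates). Camera axes: x right, y down, z forward; pixel columns grow to the right and rows downward; lengths in mm; the calibration is good to about 2 mm. A picture is of the moment at which its call begins. There is no depth.
- manip.hand_in(): hands the job in, once; it reports no verdict.
The state is a dict: "time": time; "qpos": joint angles; "joint_velocities": joint speeds; "joint_efforts": joint torques, N m; "tool_pos": TCP position; "ee_rot": TCP orientation; "contact_force": force on the tool from outside, world axes, zero at the start; "torque": the same for the moment, N m; "width": finger opening in mm.
Only numpy, scipy, OpenCV 4.12 (cv2) and the standard library are available. Lean on these libraries where they do the work, as an engineer would, in place of code of your own. Each camera call takes 0.05 s, during which the arm holds its last target.

## Working session

There is one attempt and no reset: what is moved stays moved. The work goes in short steps, Python scripts to look and compute and a tool call to move; the robot and the scene stay as the last step left them, time stands still between calls to the robot, and variables do not carry over. Pictures are saved under pics/ and viewed, and the job is handed in when it is done.

Besides the shell and the picture viewer there is one more tool, called in YAML: its name, and indented under it one key for each argument. step_arm: Moves the arm, as the interface text tells. Its arguments: {"type":"object","properties":{"targets":{"type":"array"}},"required":["targets"]}

```bash
mkdir -p pics; ls
python3 - <<'E'
from rig import manip
import cv2, numpy as np
s=manip.read_state()
for k in s: print(k,np.round(s[k],3).tolist())
print(manip.pinch_z)
np.set_printoptions(suppress=True,precision=3)
for n in ["side","top"]:
    c=manip.capture(n); cv2.imwrite(f"pics/{n}0.png",c["image"][:,:,::-1]); print(c["K"],c["world_from_camera"])
E
```

```text
pics
time 0.0
qpos [1.155, 0.494, 1.346, -0.0, 1.303, -0.095]
joint_velocities [-0.001, -0.001, -0.001, -0.002, 0.001, -0.001]
joint_efforts [0.001, -87.883, -38.186, 0.071, 0.053, -0.0]
tool_pos [196.319, 592.906, 177.74]
ee_rot [[0.314, 0.949, -0.0], [0.949, -0.314, -0.001], [-0.001, -0.0, -1.0]]
contact_force [0.017, -0.415, -0.09]
torque [-0.005, 0.003, 0.013]
width 91.387
18.8
[[363.952   0.    258.791]
 [  0.    363.952 189.138]
 [  0.      0.      1.   ]] [[   0.852   -0.318    0.415  163.879]
 [  -0.523   -0.521    0.675 -740.207]
 [   0.002   -0.792   -0.61   713.683]
 [   0.       0.       0.       1.   ]]
[[418.434   0.    254.385]
 [  0.    418.434 193.473]
 [  0.      0.      1.   ]] [[  -0.01    -0.988    0.152  420.837]
 [  -1.       0.009   -0.011    7.861]
 [   0.009   -0.152   -0.988 1140.057]
 [   0.       0.       0.       1.   ]]
```

View pics/top0.png

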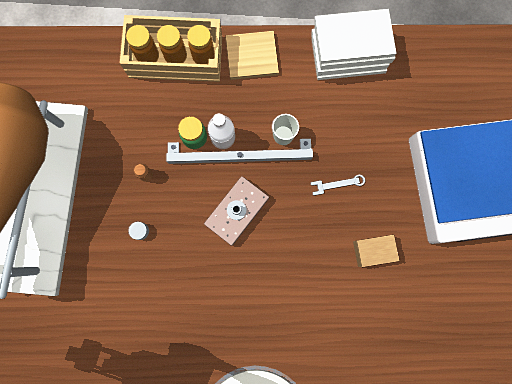

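View pics/side0.png

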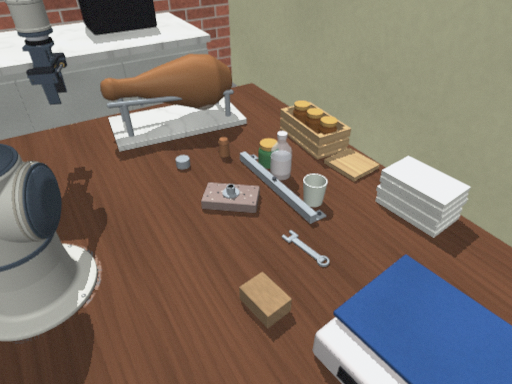

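The top view shows the bar at about (168,155)-(312,153) with its stud at (240,155). The foot has corners at about (242,178), (270,196), (233,245) and (205,225). The collar is at (138,231), the shaker at (141,170) and the box at (378,251).

```bash
cat > h.py <<'E'
from rig import manip
import cv2, numpy as np
np.set_printoptions(suppress=True,precision=2)
def ray(c,uv,z):
    uv=np.atleast_2d(np.array(uv,float)); T=c["world_from_camera"]
    d=(np.linalg.inv(c["K"])@np.c_[uv,np.ones(len(uv))].T).T@T[:3,:3].T
    o=T[:3,3]; t=(z-o[2])/d[:,2]
    return (o+d*t[:,None])[:,:2]
E
python3 - <<'E'
from h import *
im=cv2.imread("pics/top0.png"); 
cv2.imwrite("pics/crop0.png",cv2.resize(im[130:260,120:320],None,fx=4,fy=4,interpolation=cv2.INTER_CUBIC))
hsv=cv2.cvtColor(im,cv2.COLOR_BGR2HSV)
for p in [(225,225),(250,190),(225,215),(260,196),(200,200),(290,210),(235,240),(180,158),(200,159),(280,155),(280,159),(240,155)]: print(p,hsv[p[1],p[0]])
E
```

```text
(225, 225) [  7  48 218]
(250, 190) [  7  49 213]
(225, 215) [  7  47 218]
(260, 196) [  9  48 216]
(200, 200) [ 11 154 137]
(290, 210) [ 11 158 136]
(235, 240) [  3  43 112]
(180, 158) [103  12 246]
(200, 159) [ 90   2 255]
(280, 155) [ 99  11 241]
(280, 159) [97 37 89]
(240, 155) [107  39 124]
```

View pics/crop0.png

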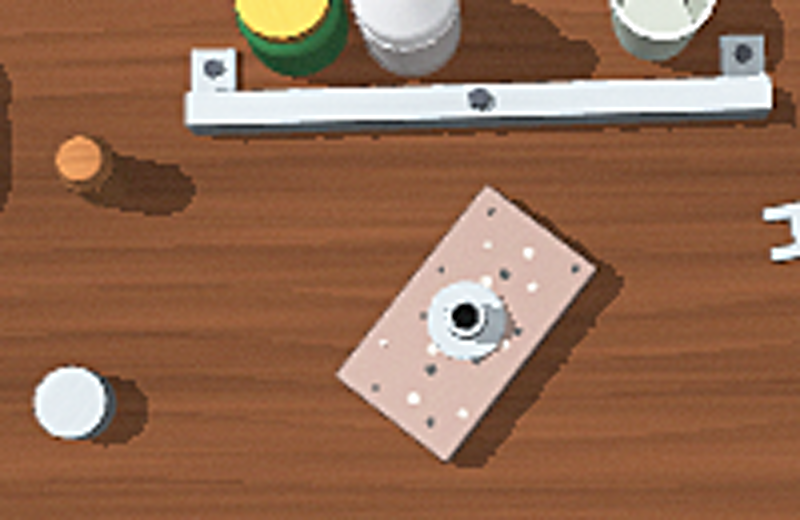

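```bash
cat >> h.py <<'E'
def foot(c,z=32,show=True):
    hsv=cv2.cvtColor(c["image"],cv2.COLOR_RGB2HSV)
    m=((hsv[...,1]>25)&(hsv[...,1]<85)&(hsv[...,2]>170)&((hsv[...,0]<15))).astype(np.uint8)
    m[:165-10]=0; m[:, :150]=0; m[:,340:]=0; m[300:]=0
    m=cv2.morphologyEx(m,cv2.MORPH_CLOSE,np.ones((5,5),np.uint8))
    cs,_=cv2.findContours(m,cv2.RETR_EXTERNAL,cv2.CHAIN_APPROX_NONE)
    cs=max(cs,key=cv2.contourArea)
    w=ray(c,cs[:,0,:],z).astype(np.float32)
    r=cv2.minAreaRect(w); b=cv2.boxPoints(r)
    e=[b[1]-b[0],b[2]-b[1]]; l=max(e,key=np.linalg.norm); l=l*np.sign(l[1])
    th=np.arctan2(-l[0],l[1])
    return np.array(r[0]),th,sorted(r[1]),b
def bar(c):
    hsv=cv2.cvtColor(c["image"],cv2.COLOR_RGB2HSV)
    m=((hsv[...,1]<40)&(hsv[...,2]>225)).astype(np.uint8)
    return m
E
python3 - <<'E'
from h import *
c=manip.capture("top")
p,th,sz,b=foot(c); print("foot",p,th,sz); print(b)
g=cv2.cvtColor(c["image"],cv2.COLOR_RGB2GRAY).astype(int)
# bar: front top edge & back top edge per column
hsv=cv2.cvtColor(c["image"],cv2.COLOR_RGB2HSV)
F=[];B=[]
for u in list(range(180,232))+list(range(250,300)):
    col=g[:,u]
    k=[v for v in range(150,163) if col[v]>200]
    if k:
        F.append((u,max(k)+.5));
L=np.array(F); f=cv2.fitLine(ray(c,L,30).astype(np.float32),cv2.DIST_HUBER,0,.01,.01).ravel(); print("front",f, np.arctan2(-f[0],f[1]))
print(ray(c,[(166.5,155),(312.5,151)],30))
# stud
st=(g[148:160,230:250]<190); ys,xs=np.nonzero(st); 
for r in g[148:160,230:250]: print(r)
E
```

```text
foot [548.09  45.17] 0.90164727 [92.49183654785156, 162.5904083251953]
[[455.64  59.33]
 [583.17 -41.53]
 [640.54  31.02]
 [513.01 131.88]]
front [  0.02  -1.   686.85  68.9 ] -3.1203713
[[ 699.89  233.64]
 [ 707.88 -164.01]]
[65 68 72 69 67 67 71 71 68 73 70 71 72 67 67 69 67 69 73 69]
[68 64 67 61 67 62 60 62 65 60 62 63 57 64 62 63 63 57 61 64]
[47 50 51 58 53 56 57 57 57 57 60 57 59 61 56 40 37 46 84 85]
[228 196 200 207 206 216 255 255 255 255 255 255 255 255 255 255 255 255
 255 255]
[247 247 249 247 246 247 247 252 179  95 107 168 254 247 241 241 243 242
 240 242]
[232 233 234 232 237 236 238 115  96 107 104 106 171 247 238 235 234 232
 233 232]
[233 232 235 233 235 237 242 130 109 111 113 101  89 165 243 235 234 232
 234 234]
[230 229 230 229 230 231 236 176 109 112 112  89 124 165 240 232 229 229
 230 229]
[230 231 231 232 231 232 235 176  34  70  56  64 166 166 241 233 231 232
 234 234]
[233 233 234 235 234 235 239 246 203 202  92 168 172 252 242 238 239 240
 240 237]
[245 248 248 250 254 254 255 255 255 255 255 255 255 255 255 254 254 254
 253 253]
[159 153 150 149 138 136 123 116 113  94  94  90  85  83  76  52  51  50
  57  55]
```

```bash
cat >> h.py <<'E'
def plan(*tg):
    """tg: (x,y,z,yaw) yaw=angle of tool x; prints shifts per leg (m), all with yaw kept, spin listed apart"""
    s=manip.read_state(); R=s["ee_rot"]; p=s["tool_pos"]; a=np.arctan2(R[1,0],R[0,0])
    print("t",np.round(s["time"],2),"tcp",p,"yaw",round(a,3),"F",s["contact_force"],"w",s["width"])
    for x,y,z,yaw in tg:
        d=np.array([x,y])-p[:2]
        ex=np.array([np.cos(a),np.sin(a)]); ey=np.array([np.sin(a),-np.cos(a)])
        print("dx %.4f dy %.4f dz %.4f then spin %.3f"%(d@ex/1e3,d@ey/1e3,(p[2]-z)/1e3,a-yaw))
        p=np.array([x,y,z]); a=yaw
def face(p,th,fx,fy):
    return p+np.array([np.cos(th)*fx-np.sin(th)*fy,np.sin(th)*fx+np.cos(th)*fy])
E
python3 - <<'E'
from h import *
c=manip.capture("top")
print("stud",ray(c,[(239.5,154.),(240,154.5)],40), "collar",ray(c,[(138,231)],30))
p,th,_,_=foot(c)
t=face(p,th,35,108); print(t)
plan((300,300,170,1.252),(t[0],t[1],120,.8))
E
```

```text
stud [[698.56  35.05]
 [697.16  33.71]] collar [[494.45 304.32]]
[485.07 139.6 ]
t 0.2 tcp [196.37 593.1  177.95] yaw 1.251 F [ 0.11  0.33 -1.08] w 91.09015523176531
dx -0.2457 dy 0.1905 dz 0.0080 then spin -0.001
dx -0.0943 dy 0.2260 dz 0.0500 then spin 0.452
```

step_arm:
  targets:
    - {"hand": 0, "dx": -0.031, "dy": 0.024, "dz": 0, "spin": 0}
    - {"hand": 0, "dx": -0.031, "dy": 0.024, "dz": 0, "spin": 0}
    - {"hand": 0, "dx": -0.031, "dy": 0.024, "dz": 0, "spin": 0}
    - {"hand": 0, "dx": -0.031, "dy": 0.024, "dz": 0, "spin": 0}
    - {"hand": 0, "dx": -0.031, "dy": 0.024, "dz": 0, "spin": 0}

```text
time: 0.7
tool_pos: [261.8, 406.9, 178.3]
ee_rot: [[0.314, 0.949, 0.0], [0.949, -0.314, -0.0], [-0.0, 0.0, -1.0]]
contact_force: [1.9, -1.3, 0.3]
width: 54.3
```

step_arm:
  targets:
    - {"hand": 0, "dx": -0.031, "dy": 0.024, "dz": 0, "spin": 0}
    - {"hand": 0, "dx": -0.031, "dy": 0.024, "dz": 0, "spin": 0}
    - {"hand": 0, "dx": -0.031, "dy": 0.024, "dz": 0, "spin": 0}
    - {"hand": 0, "dx": -0.016, "dy": 0.038, "dz": 0, "spin": 0}
    - {"hand": 0, "dx": -0.016, "dy": 0.038, "dz": 0, "spin": 0}

```text
time: 1.2
tool_pos: [363.4, 241.9, 178.6]
ee_rot: [[0.314, 0.949, 0.0], [0.949, -0.314, 0.0], [0.0, 0.0, -1.0]]
contact_force: [0.5, 0.5, -1.2]
width: 13.8
```

Run:
```python
from h import *
plan((485,140,60,.8))
```

```text
t 1.2 tcp [363.45 241.88 178.58] yaw 1.251 F [ 0.52  0.52 -1.22] w 13.84567019485387
dx -0.0585 dy 0.1474 dz 0.1186 then spin 0.451
```

step_arm:
  targets:
    - {"hand": 0, "dx": -0.0145, "dy": 0.037, "dz": 0.02, "spin": 0}
    - {"hand": 0, "dx": -0.0145, "dy": 0.037, "dz": 0.02, "spin": 0}
    - {"hand": 0, "dx": -0.0145, "dy": 0.037, "dz": 0.02, "spin": 0}
    - {"hand": 0, "dx": -0.0145, "dy": 0.037, "dz": 0.02, "spin": 0}
    - {"hand": 0, "dx": 0, "dy": 0, "dz": 0.02, "spin": 0.14}

```text
time: 1.7
tool_pos: [489.1, 139.1, 77.5]
ee_rot: [[0.445, 0.896, 0.003], [0.896, -0.445, -0.0], [0.001, 0.003, -1.0]]
contact_force: [0.7, 0.6, 0.5]
width: 0.5
```

step_arm:
  targets:
    - {"hand": 0, "dx": 0, "dy": 0, "dz": 0.02, "spin": 0.14}
    - {"hand": 0, "dx": 0, "dy": 0, "dz": 0.02, "spin": 0.14}
    - {"hand": 0, "dx": 0, "dy": 0, "dz": 0, "spin": 0.03}

```text
time: 2.0
tool_pos: [483.7, 141.3, 36.1]
ee_rot: [[0.7, 0.714, -0.004], [0.714, -0.7, -0.001], [-0.003, -0.002, -1.0]]
contact_force: [0.2, 0.9, -0.1]
width: 0.6
```

Run:
```python
from h import *
c=manip.capture("top"); cv2.imwrite("pics/t1.png",cv2.resize(c["image"][130:280,120:320,::-1],None,fx=4,fy=4))
c2=manip.capture("side"); cv2.imwrite("pics/s1.png",cv2.resize(c2["image"][100:260,130:330,::-1],None,fx=4,fy=3.75))
p,th,sz,b=foot(c); print("foot",p,th,sz)
t=face(p,th,35,106)
plan((t[0],t[1],10,.8))
```

```text
foot [569.72  28.03] 0.9047677 [91.21227264404297, 106.65141296386719]
t 2.1 tcp [484.76 141.58  37.77] yaw 0.801 F [-0.12 -0.42 -0.16] w 0.46485492054736555
dx 0.0014 dy 0.0310 dz 0.0278 then spin 0.001
```

View pics/t1.png

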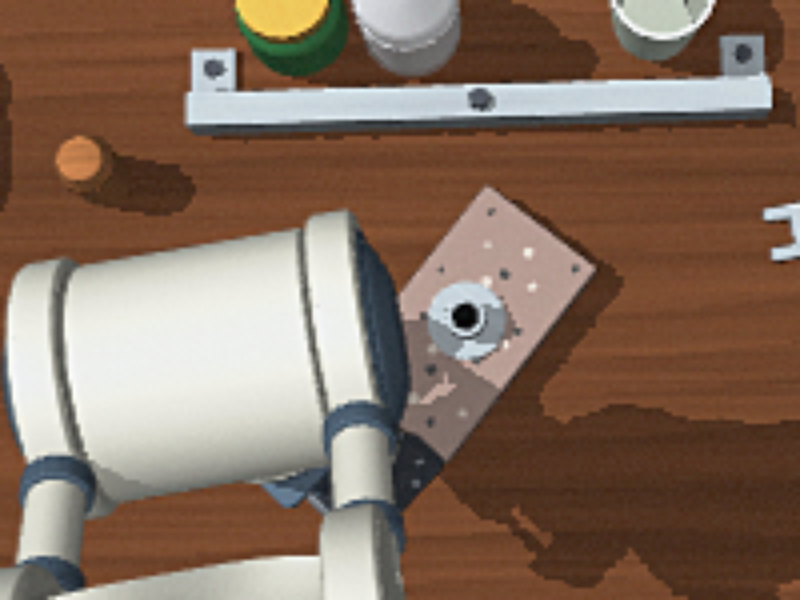

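View pics/s1.png

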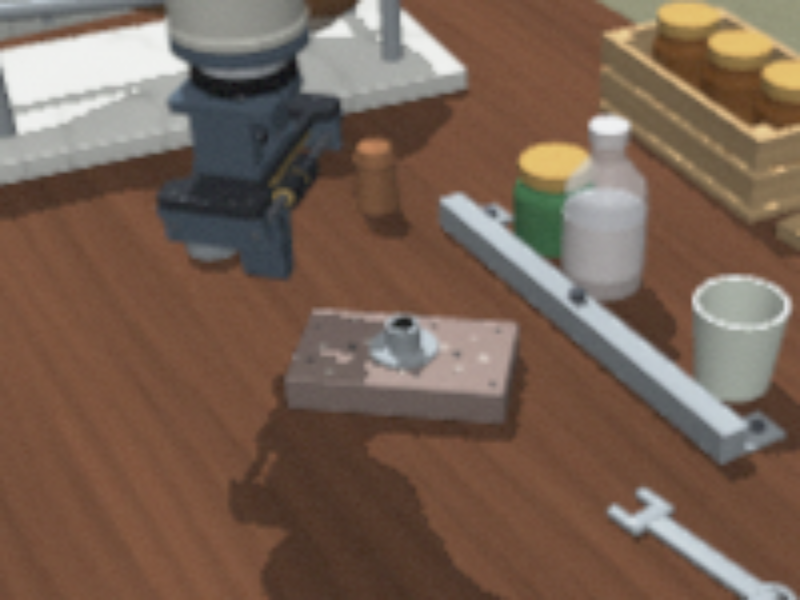

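step_arm:
  targets:
    - {"hand": 0, "dx": 0, "dy": 0, "dz": 0.014, "spin": 0}
    - {"hand": 0, "dx": 0, "dy": 0, "dz": 0.013, "spin": 0}
    - {"hand": 0, "dx": 0, "dy": 0.005, "dz": 0, "spin": 0}
    - {"hand": 0, "dx": 0, "dy": 0.006, "dz": 0, "spin": 0}
    - {"hand": 0, "dx": 0, "dy": 0.006, "dz": 0, "spin": 0}

```text
time: 2.6
tool_pos: [498.4, 129.5, 12.1]
ee_rot: [[0.696, 0.718, 0.001], [0.718, -0.696, 0.0], [0.001, 0.001, -1.0]]
contact_force: [-0.2, 1.1, -0.3]
width: 0.5
```

step_arm:
  targets:
    - {"hand": 0, "dx": 0, "dy": 0.006, "dz": 0, "spin": 0}
    - {"hand": 0, "dx": 0, "dy": 0.006, "dz": 0, "spin": 0}
    - {"hand": 0, "dx": 0, "dy": 0.006, "dz": 0, "spin": 0}
    - {"hand": 0, "dx": 0, "dy": 0.005, "dz": 0, "spin": 0}

```text
time: 3.0
tool_pos: [514.3, 113.4, 11.4]
ee_rot: [[0.696, 0.718, 0.0], [0.718, -0.696, -0.0], [0.0, 0.0, -1.0]]
contact_force: [-0.4, -0.1, -0.5]
width: 0.1
```

Run:
```python
from h import *
plan()
c=manip.capture("top"); cv2.imwrite("pics/t2.png",cv2.resize(c["image"][130:280,120:320,::-1],None,fx=4,fy=4))
c2=manip.capture("side"); cv2.imwrite("pics/s2.png",cv2.resize(c2["image"][100:260,130:330,::-1],None,fx=4,fy=3.75))
```

```text
t 3.0 tcp [514.34 113.38  11.41] yaw 0.801 F [-0.42 -0.1  -0.53] w 0.12685964894959254
```

View pics/s2.png

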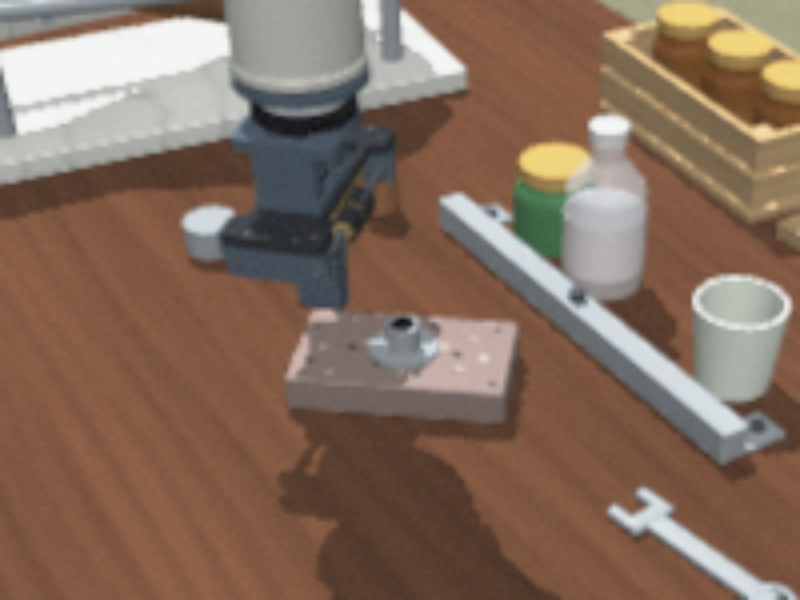

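View pics/t2.png

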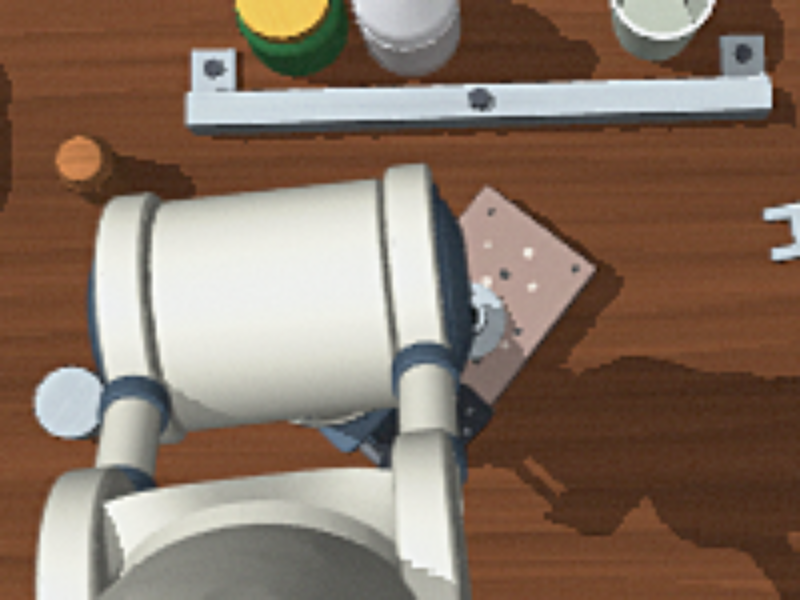

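Run:
```python
from h import *
c=manip.capture("side"); t=manip.capture("top")
px=lambda l:[(130+x/4,100+y/3.75) for x,y in l]
print("side foot top corners", ray(c,px([(313,310),(518,323),(503,393),(289,380)]),32))
print("side stud top", ray(c,px([(577,294)]),40), "finger tip bottom",ray(c,px([(325,307)]),11))
pt=lambda l:[(120+x/4,130+y/4) for x,y in l]
print("top", ray(t,pt([(488,187),(596,268),(447,461),(338,376)]),32))
P=np.array([514.3,113.4,11.4,1]); 
for k in (c,t):
    q=np.linalg.inv(k["world_from_camera"])@P; q=k["K"]@q[:3]; print(q[:2]/q[2])
w=manip.capture("wrist"); cv2.imwrite("pics/w2.png",w["image"][:,:,::-1]); print(w["world_from_camera"])
```

```text
side foot top corners [[509.75 125.38]
 [637.74  26.09]
 [581.28 -44.84]
 [455.16  50.74]]
side stud top [[693.12  27.29]] finger tip bottom [[530.59 150.94]]
top [[637.56  28.83]
 [581.75 -43.1 ]
 [454.51  56.84]
 [511.09 128.81]]
[211.73 189.39]
[211.06 223.37]
[[  0.7    0.69   0.2  456.6 ]
 [  0.72  -0.67  -0.19 168.14]
 [ -0.     0.28  -0.96 217.45]
 [  0.     0.     0.     1.  ]]
```

View pics/w2.png

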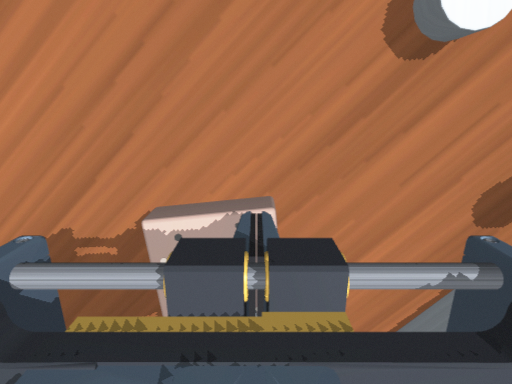

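Run:
```python
from h import *
w=manip.capture("wrist"); c=manip.capture("side")
def proj(k,P):
    q=np.linalg.inv(k["world_from_camera"])@np.r_[P,1]; q=k["K"]@q[:3]; return q[:2]/q[2]
s=manip.read_state(); P=s["tool_pos"]; print(P)
for z in (0,20,40,60): print(z,"wrist",proj(w,P+[0,0,z]),"side",proj(c,P+[0,0,z]))
print(ray(w,[(272,198),(145,212),(272,212)],32),ray(w,[(256,212)],11))
cv2.imwrite("pics/w3.png",cv2.resize(w["image"][180:330,130:330,::-1],None,fx=4,fy=4))
cv2.imwrite("pics/s3.png",cv2.resize(c["image"][140:220,180:280,::-1],None,fx=8,fy=7.5))
```

```text
[513.58 114.    11.26]
0 wrist [257.11 216.42] side [211.44 189.39]
20 wrist [257.21 226.68] side [210.95 184.33]
40 wrist [257.33 239.11] side [210.44 179.15]
60 wrist [257.48 254.47] side [209.92 173.86]
[[505.3  135.9 ]
 [452.06  66.56]
 [512.61 129.02]] [[510.48 115.82]]
```

View pics/w3.png

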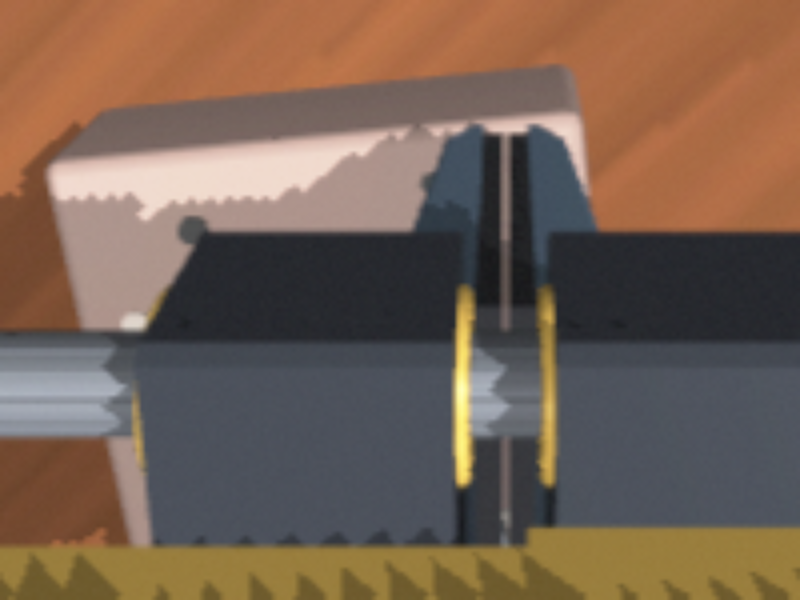

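View pics/s3.png

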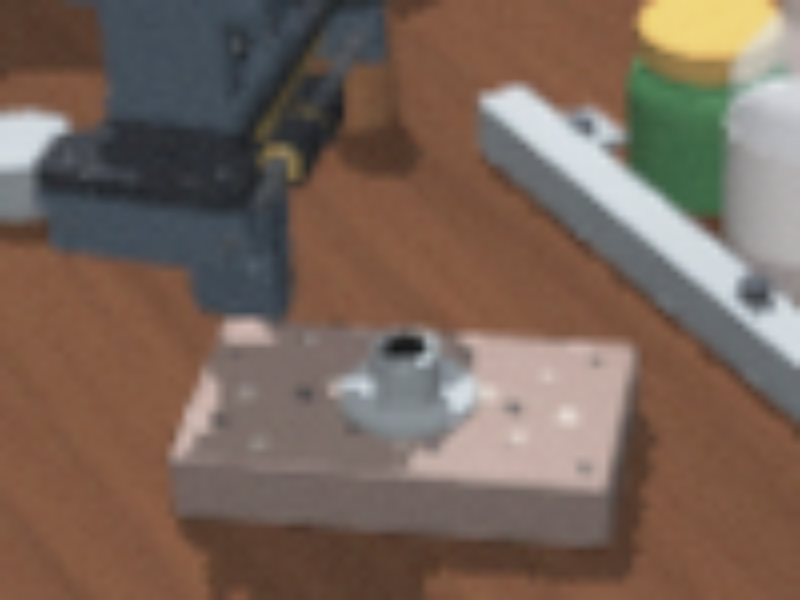

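Run:
```python
from h import *
c=manip.capture("side")
def proj(k,P):
    q=np.linalg.inv(k["world_from_camera"])@np.r_[P,1]; q=k["K"]@q[:3]; return q[:2]/q[2]
print("s1 tip seen", (130+268/4,100+275/3.75),"proj",proj(c,[484.76,141.58,37.77]), proj(c,[484.76,141.58,57]))
s=manip.read_state()
for k in s: print(k,np.round(s[k],3).tolist())
```

```text
s1 tip seen (197.0, 173.33333333333331) proj [198.62 181.04] [198.01 176.04]
time 3.4
qpos [0.105, 0.588, 1.759, 0.0, 0.794, -0.696]
joint_velocities [-0.0, 0.001, -0.0, -0.001, 0.001, -0.001]
joint_efforts [-0.124, -79.633, -21.536, 0.024, 0.08, 0.002]
tool_pos [513.6, 113.99, 11.266]
ee_rot [[0.696, 0.718, -0.0], [0.718, -0.696, -0.0], [-0.0, -0.0, -1.0]]
contact_force [-0.702, 1.126, -0.855]
torque [-0.091, 0.017, 0.0]
width 0.264
```

step_arm:
  targets:
    - {"hand": 0, "dx": 0, "dy": 0, "dz": -0.01, "spin": 0}
    - {"hand": 0, "dx": 0, "dy": -0.03, "dz": 0, "spin": 0}
    - {"hand": 0, "dx": 0, "dy": -0.025, "dz": 0.0, "spin": 0}
    - {"hand": 0, "dx": 0, "dy": 0, "dz": 0.01, "spin": 0}
    - {"hand": 0, "dx": 0, "dy": 0, "dz": 0, "spin": 0}

```text
time: 3.9
tool_pos: [474.1, 152.3, 11.0]
ee_rot: [[0.695, 0.719, -0.0], [0.719, -0.695, -0.0], [-0.0, -0.0, -1.0]]
contact_force: [0.5, 0.9, -0.3]
width: 0.4
```

Run:
```python
from h import *
c=manip.capture("side"); plan()
def proj(k,P):
    q=np.linalg.inv(k["world_from_camera"])@np.r_[P,1]; q=k["K"]@q[:3]; return q[:2]/q[2]
P=manip.read_state()["tool_pos"]
for z in (0,20,40): print(proj(c,P+[0,0,z]))
print("start",proj(c,[196.4,593.1,178]))
cv2.imwrite("pics/s4.png",cv2.resize(c["image"][140:220,160:260,::-1],None,fx=8,fy=7.5))
w=manip.capture("wrist"); cv2.imwrite("pics/w4.png",w["image"][:,:,::-1])
```

```text
t 3.95 tcp [474.68 152.    11.29] yaw 0.801 F [-0.52 -1.43  0.24] w 0.38329280946486005
[195.19 187.06]
[194.52 182.01]
[193.84 176.85]
start [ 62.1  106.99]
```

View pics/s4.png

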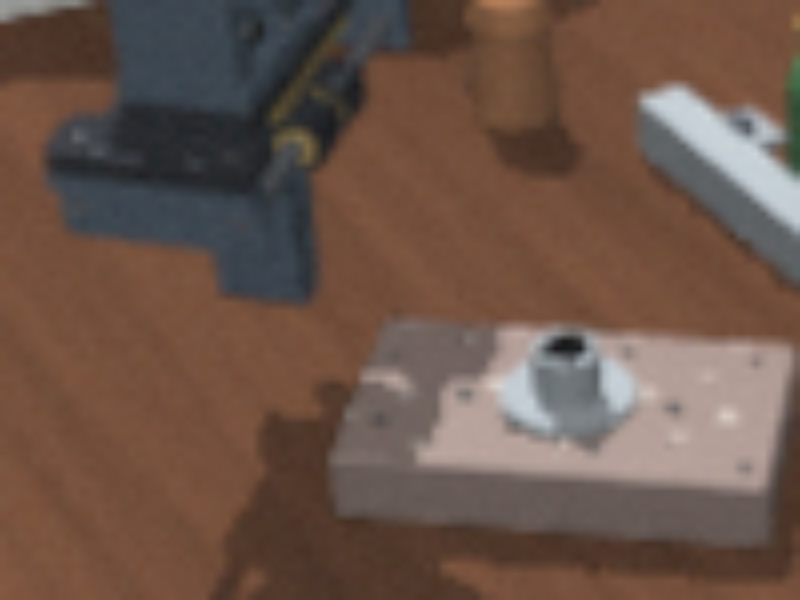

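View pics/w4.png

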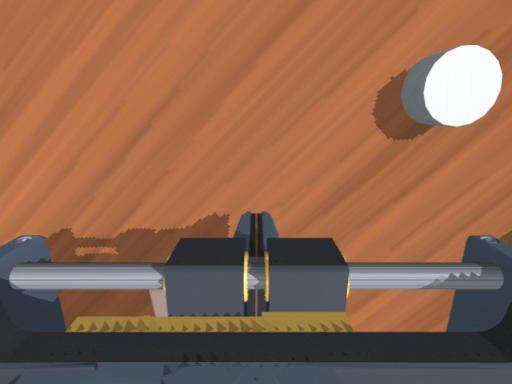

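The side view shows the finger tip at about px (193,180), but the reported TCP projects to (195,187). So the tip seems to hover higher than reported. I'll check this gently against the bare table.

step_arm:
  targets:
    - {"hand": 0, "dx": 0, "dy": 0, "dz": 0.003, "spin": 0}
    - {"hand": 0, "dx": 0, "dy": 0, "dz": 0.003, "spin": 0}
    - {"hand": 0, "dx": 0, "dy": 0, "dz": 0.002, "spin": 0}

```text
time: 4.3
tool_pos: [474.6, 151.8, 3.0]
ee_rot: [[0.696, 0.718, -0.0], [0.718, -0.696, -0.0], [-0.0, -0.0, -1.0]]
contact_force: [-0.5, 0.2, -0.1]
width: 0.8
```

step_arm:
  targets:
    - {"hand": 0, "dx": 0, "dy": 0, "dz": 0.002, "spin": 0}
    - {"hand": 0, "dx": 0, "dy": 0, "dz": 0.002, "spin": 0}

```text
time: 4.5
tool_pos: [474.4, 152.0, -0.9]
ee_rot: [[0.696, 0.718, -0.0], [0.718, -0.696, 0.0], [-0.0, -0.0, -1.0]]
contact_force: [-0.0, -0.4, -0.3]
width: 0.3
```

step_arm:
  targets:
    - {"hand": 0, "dx": 0, "dy": 0, "dz": 0.003, "spin": 0}
    - {"hand": 0, "dx": 0, "dy": 0, "dz": 0.003, "spin": 0}
    - {"hand": 0, "dx": 0, "dy": 0, "dz": 0.003, "spin": 0}

```text
time: 4.8
tool_pos: [474.3, 152.1, -10.0]
ee_rot: [[0.696, 0.718, -0.0], [0.718, -0.696, -0.0], [-0.0, -0.0, -1.0]]
contact_force: [0.1, -0.6, 0.6]
width: 0.7
```

step_arm:
  targets:
    - {"hand": 0, "dx": 0, "dy": 0, "dz": 0.002, "spin": 0}
    - {"hand": 0, "dx": 0, "dy": 0, "dz": 0.002, "spin": 0}

```text
time: 5.0
tool_pos: [474.3, 152.1, -13.9]
ee_rot: [[0.696, 0.718, -0.0], [0.718, -0.696, -0.0], [-0.0, -0.0, -1.0]]
contact_force: [1.0, 0.1, 0.2]
width: 0.6
```

Run:
```python
from h import *
c=manip.capture("side"); plan()
cv2.imwrite("pics/s5.png",cv2.resize(c["image"][140:220,160:260,::-1],None,fx=8,fy=7.5))
```

```text
t 5.05 tcp [474.18 152.07 -14.12] yaw 0.801 F [-0.17 -0.69 -0.04] w 0.340778607849417
```

View pics/s5.png

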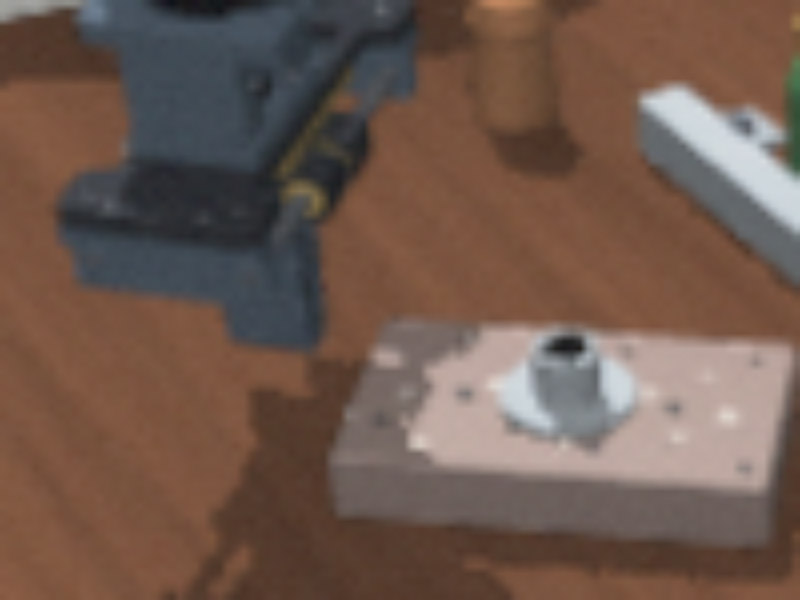

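step_arm:
  targets:
    - {"hand": 0, "dx": 0, "dy": 0, "dz": 0.004, "spin": 0}
    - {"hand": 0, "dx": 0, "dy": 0.005, "dz": 0, "spin": 0}
    - {"hand": 0, "dx": 0, "dy": 0.006, "dz": 0, "spin": 0}
    - {"hand": 0, "dx": 0, "dy": 0.006, "dz": 0, "spin": 0}
    - {"hand": 0, "dx": 0, "dy": 0.005, "dz": 0, "spin": 0}

```text
time: 5.55
tool_pos: [490.9, 136.3, -17.6]
ee_rot: [[0.696, 0.718, 0.0], [0.718, -0.696, 0.0], [0.0, 0.0, -1.0]]
contact_force: [0.0, 0.2, -0.2]
width: 0.3
```

step_arm:
  targets:
    - {"hand": 0, "dx": 0, "dy": 0.004, "dz": 0, "spin": 0}
    - {"hand": 0, "dx": 0, "dy": 0.004, "dz": 0, "spin": 0}
    - {"hand": 0, "dx": 0, "dy": 0.004, "dz": 0, "spin": 0}

```text
time: 5.85
tool_pos: [498.1, 128.7, -17.6]
ee_rot: [[0.696, 0.718, -0.001], [0.718, -0.696, 0.001], [-0.0, -0.002, -1.0]]
contact_force: [-5.4, 9.6, 5.5]
width: 0.6
```

Run:
```python
from h import *
c=manip.capture("side"); plan()
cv2.imwrite("pics/s6.png",cv2.resize(c["image"][140:220,160:260,::-1],None,fx=8,fy=7.5))
c=manip.capture("top"); cv2.imwrite("pics/t6.png",cv2.resize(c["image"][130:280,120:320,::-1],None,fx=4,fy=4))
```

```text
t 5.9 tcp [498.62 128.37 -17.61] yaw 0.801 F [-4.83  6.15  3.35] w 0.7308988041170644
```

View pics/s6.png

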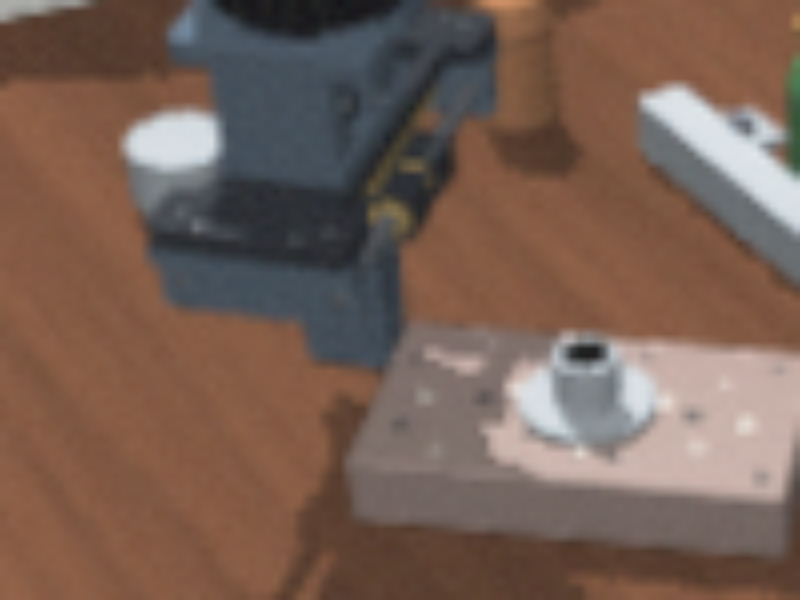

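View pics/t6.png

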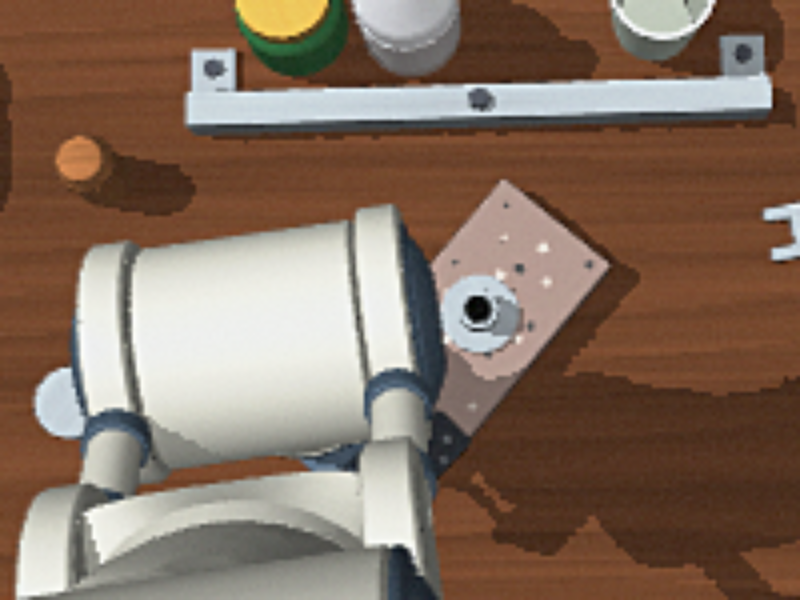

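step_arm:
  targets:
    - {"hand": 0, "dx": 0.001, "dy": 0.005, "dz": 0, "spin": 0}
    - {"hand": 0, "dx": 0.001, "dy": 0.005, "dz": 0, "spin": 0}
    - {"hand": 0, "dx": 0.001, "dy": 0.005, "dz": 0, "spin": 0}
    - {"hand": 0, "dx": 0.001, "dy": 0.005, "dz": 0, "spin": 0}

```text
time: 6.35
tool_pos: [515.0, 117.7, -17.7]
ee_rot: [[0.696, 0.718, -0.002], [0.718, -0.696, 0.001], [-0.001, -0.002, -1.0]]
contact_force: [-6.5, 9.4, 5.5]
width: 0.4
```

```bash
cat >> h.py <<'E'
def edge(pts):
    """crop t pixels (120,130,x4): B=short -y end front top corner, C=back right corner -> world pose"""
    c=manip.capture("top"); w=ray(c,[(120+x/4,130+y/4) for x,y in pts],32)
    d=w[1]-w[0]; th=np.arctan2(-d[1],-d[0]); m=w.mean(0)
    return face(m,th,0,82.5),th,np.linalg.norm(d)
E
python3 - <<'E'
from h import *
plan()
c=manip.capture("side")
cv2.imwrite("pics/s7.png",cv2.resize(c["image"][140:220,160:260,::-1],None,fx=8,fy=7.5))
c=manip.capture("top"); cv2.imwrite("pics/t7.png",cv2.resize(c["image"][130:280,120:320,::-1],None,fx=4,fy=4))
print(edge([(488,187),(596,268)]),edge([(504,180),(609,265)]))
E
```

```text
t 6.35 tcp [514.98 117.7  -17.68] yaw 0.801 F [-6.51  9.43  5.47] w 0.3645861017940142
(array([544.47,  43.43]), np.float64(0.9109487041303066), np.float64(91.04434819812725)) (array([549.77,  36.09]), np.float64(0.8730288214230858), np.float64(91.16218935286749))
```

View pics/t7.png

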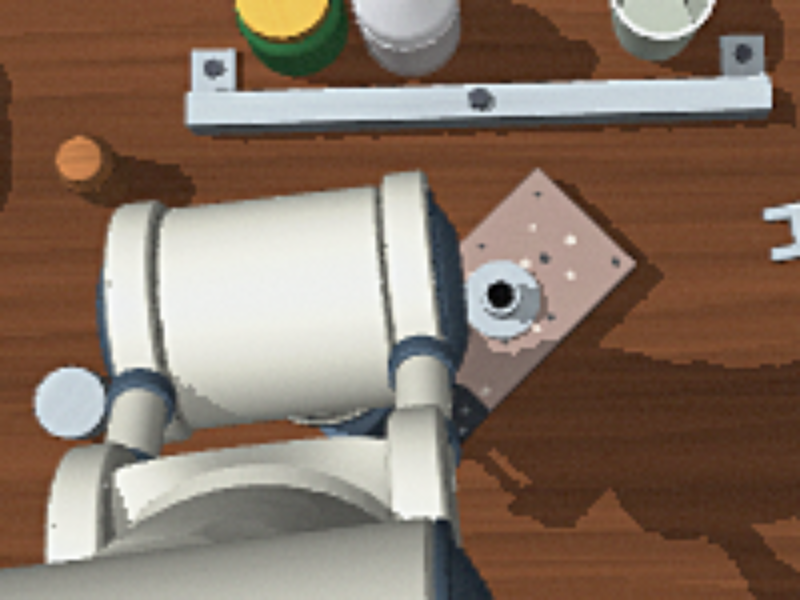

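step_arm:
  targets:
    - {"hand": 0, "dx": 0, "dy": -0.015, "dz": 0, "spin": 0}
    - {"hand": 0, "dx": -0.03, "dy": -0.02, "dz": -0.03, "spin": 0}
    - {"hand": 0, "dx": -0.04, "dy": 0, "dz": -0.03, "spin": 0}
    - {"hand": 0, "dx": -0.04, "dy": 0, "dz": -0.03, "spin": 0}
    - {"hand": 0, "dx": -0.03, "dy": 0, "dz": -0.03, "spin": -0.14}

```text
time: 7.05
tool_pos: [390.5, 40.8, 103.0]
ee_rot: [[0.588, 0.809, -0.001], [0.809, -0.588, -0.0], [-0.001, -0.001, -1.0]]
contact_force: [1.0, -0.1, 1.2]
width: 0.3
```

step_arm:
  targets:
    - {"hand": 1, "dx": 0, "dy": 0, "dz": 0, "spin": -0.14}
    - {"hand": 1, "dx": 0, "dy": 0, "dz": 0, "spin": -0.14}
    - {"hand": 1, "dx": 0, "dy": 0, "dz": 0, "spin": -0.14}
    - {"hand": 1, "dx": 0, "dy": 0, "dz": 0, "spin": -0.14}
    - {"hand": 1, "dx": 0, "dy": 0, "dz": 0, "spin": -0.14}

```text
time: 7.55
tool_pos: [392.7, 41.7, 102.3]
ee_rot: [[-0.076, 0.997, 0.0], [0.997, 0.076, -0.0], [-0.0, 0.0, -1.0]]
contact_force: [-0.2, -0.3, 0.2]
width: 37.7
```

Run:
```python
from h import *
c=manip.capture("top"); cv2.imwrite("pics/t8.png",cv2.resize(c["image"][130:280,120:320,::-1],None,fx=4,fy=4))
p,th,sz,b=foot(c); print("foot",p,th,sz)
print(edge([(539,169),(637,262)]))
plan()
```

```text
foot [562.05  22.68] 0.7766754 [90.64114379882812, 161.34149169921875]
(array([558.86,  19.78]), np.float64(0.7923185440560506), np.float64(91.24963203399908))
t 7.65 tcp [392.77  41.62 102.29] yaw 1.644 F [-0.26  1.02  1.05] w 44.95599361516802
```

View pics/t8.png

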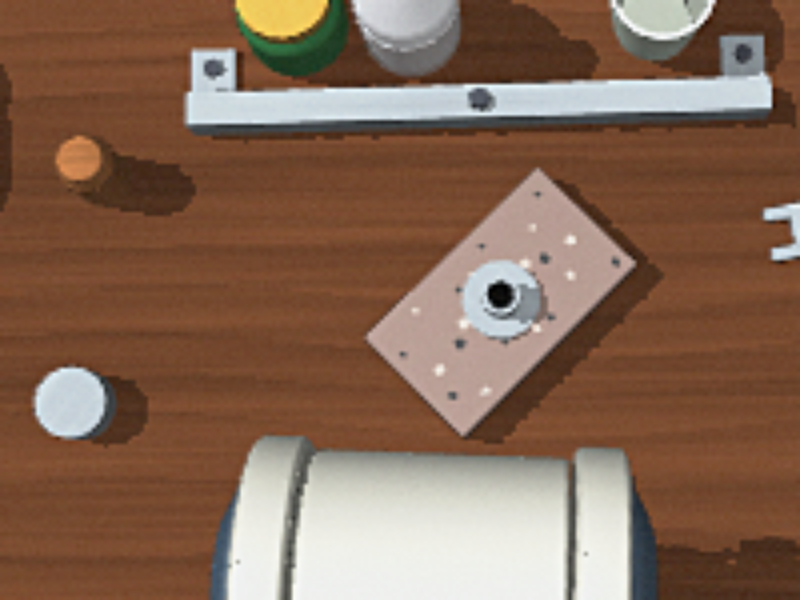

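step_arm:
  targets:
    - {"hand": 1, "dx": 0, "dy": 0, "dz": 0, "spin": -0.14}
    - {"hand": 1, "dx": 0, "dy": 0, "dz": 0, "spin": -0.14}
    - {"hand": 1, "dx": 0, "dy": 0, "dz": 0, "spin": -0.14}
    - {"hand": 1, "dx": 0, "dy": 0, "dz": 0, "spin": 0}

```text
time: 8.05
tool_pos: [393.0, 41.5, 102.3]
ee_rot: [[-0.47, 0.883, -0.0], [0.883, 0.47, -0.0], [-0.0, -0.0, -1.0]]
contact_force: [-0.1, -0.1, 0.2]
width: 77.4
```

Run:
```python
from h import *
plan((480,-27,30,2.07),(480,-27,-18,2.07))
```

```text
t 8.05 tcp [393.03  41.49 102.28] yaw 2.06 F [-0.05 -0.11  0.19] w 77.403091504854
dx -0.1013 dy 0.0446 dz 0.0723 then spin -0.010
dx 0.0000 dy 0.0000 dz 0.0480 then spin 0.000
```

step_arm:
  targets:
    - {"hand": 1, "dx": -0.034, "dy": 0.01, "dz": 0.02, "spin": 0}
    - {"hand": 1, "dx": -0.034, "dy": 0.01, "dz": 0.026, "spin": 0}
    - {"hand": 1, "dx": -0.033, "dy": 0.01, "dz": 0.026, "spin": 0}
    - {"hand": 1, "dx": 0, "dy": 0.014, "dz": 0.015, "spin": 0}
    - {"hand": 1, "dx": 0, "dy": 0, "dz": 0.0, "spin": 0}

```text
time: 8.55
tool_pos: [479.9, -27.1, 13.6]
ee_rot: [[-0.464, 0.886, -0.002], [0.886, 0.464, 0.0], [0.001, -0.002, -1.0]]
contact_force: [0.3, -0.1, 1.0]
width: 91.3
```

Run:
```python
from h import *
plan()
c=manip.capture("side")
cv2.imwrite("pics/s9.png",cv2.resize(c["image"][130:250,130:290,::-1],None,fx=5,fy=5))
```

```text
t 8.55 tcp [479.94 -27.11  13.58] yaw 2.053 F [ 0.33 -0.09  0.95] w 91.26136729433732
```

View pics/s9.png

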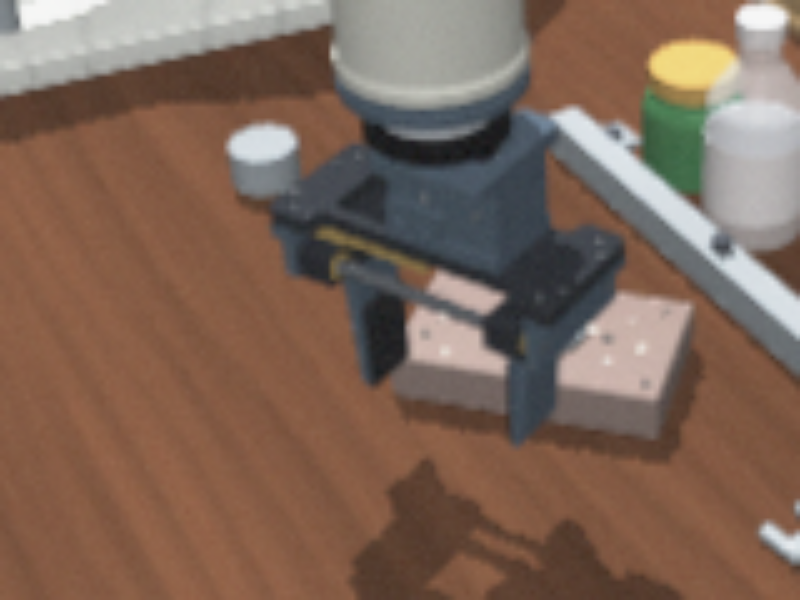

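Run:
```python
from h import *
c=manip.capture("side")
def proj(k,P):
    q=np.linalg.inv(k["world_from_camera"])@np.r_[P,1]; q=k["K"]@q[:3]; return q[:2]/q[2]
s=manip.read_state();R=s["ee_rot"];P=s["tool_pos"]
for sx in (-52,52):
  for z in (0,15,30): print(sx,z,(proj(c,P+R[:,0]*sx+[0,0,z])-130)*5)
```

```text
-52 0 [534.86 471.24]
-52 15 [533.91 451.37]
-52 30 [532.95 431.15]
52 0 [385.38 408.51]
52 15 [383.17 388.89]
52 30 [380.91 368.93]
```

step_arm:
  targets:
    - {"hand": 1, "dx": 0, "dy": 0, "dz": 0.015, "spin": 0}
    - {"hand": 1, "dx": 0, "dy": 0, "dz": 0.015, "spin": 0}
    - {"hand": 1, "dx": 0, "dy": 0.006, "dz": 0, "spin": 0}
    - {"hand": 1, "dx": 0, "dy": 0.006, "dz": 0, "spin": 0}
    - {"hand": 1, "dx": 0, "dy": 0.006, "dz": 0, "spin": 0}

```text
time: 9.15
tool_pos: [495.2, -18.2, -13.8]
ee_rot: [[-0.471, 0.882, -0.001], [0.882, 0.471, -0.0], [0.0, -0.001, -1.0]]
contact_force: [-8.7, -0.8, 3.6]
width: 91.1
```

step_arm:
  targets:
    - {"hand": 1, "dx": 0, "dy": 0.006, "dz": 0, "spin": 0}
    - {"hand": 1, "dx": 0, "dy": 0.006, "dz": 0, "spin": 0}
    - {"hand": 1, "dx": 0, "dy": 0.006, "dz": 0, "spin": 0}

```text
time: 9.45
tool_pos: [509.6, -9.5, -14.1]
ee_rot: [[-0.471, 0.882, -0.003], [0.882, 0.471, 0.0], [0.002, -0.003, -1.0]]
contact_force: [-9.7, -0.2, 4.4]
width: 91.3
```

Run:
```python
from h import *
plan()
c=manip.capture("side")
cv2.imwrite("pics/s10.png",cv2.resize(c["image"][130:250,130:290,::-1],None,fx=5,fy=5))
c=manip.capture("top"); cv2.imwrite("pics/t10.png",cv2.resize(c["image"][130:280,120:320,::-1],None,fx=4,fy=4))
```

```text
t 9.45 tcp [509.65  -9.52 -14.07] yaw 2.061 F [-9.72 -0.22  4.36] w 91.2838951643129
```

View pics/s10.png

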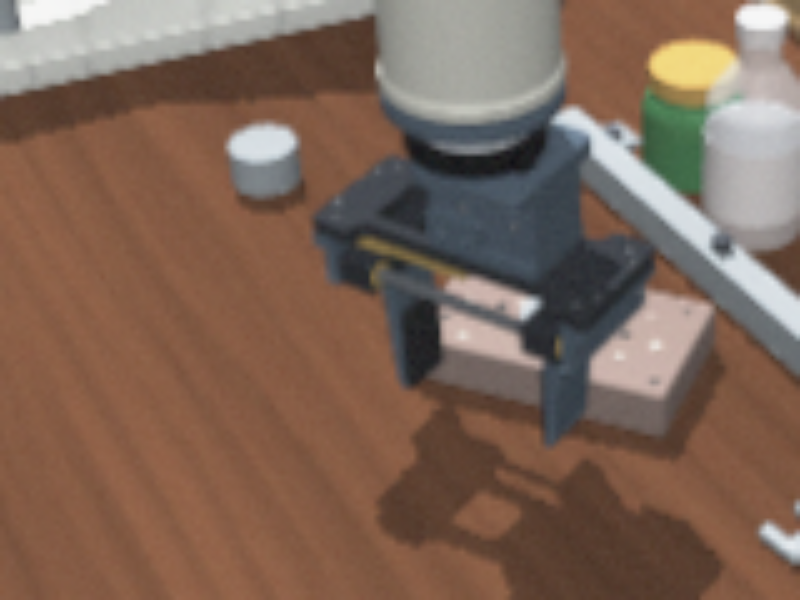

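View pics/t10.png

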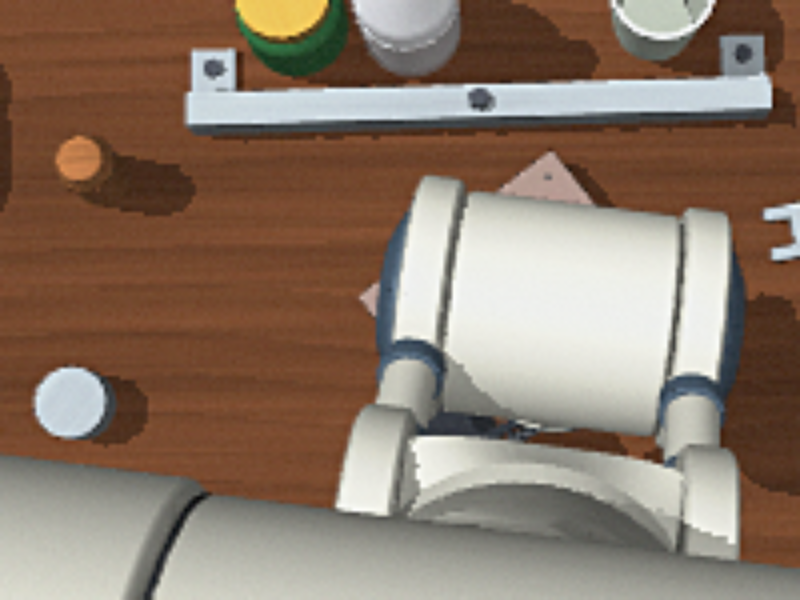

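step_arm:
  targets:
    - {"hand": 1, "dx": 0, "dy": 0.005, "dz": 0, "spin": 0.03}
    - {"hand": 1, "dx": 0, "dy": 0.005, "dz": 0, "spin": 0.04}
    - {"hand": 1, "dx": 0, "dy": 0.004, "dz": 0, "spin": 0.05}
    - {"hand": 1, "dx": 0, "dy": 0.003, "dz": 0, "spin": 0.05}

```text
time: 9.95
tool_pos: [525.4, -2.1, -14.1]
ee_rot: [[-0.313, 0.95, -0.003], [0.95, 0.313, 0.0], [0.001, -0.003, -1.0]]
contact_force: [-8.6, 1.8, 2.0]
width: 91.4
```

```bash
cat >> h.py <<'E'
def fl(L,R):
    c=manip.capture("top"); w=ray(c,[(120+x/4,130+y/4) for x,y in (L,R)],32)
    d=w[0]-w[1]; th=np.arctan2(-d[0],d[1]); print("fl",face(w.mean(0),th,-47.5,0),th,np.linalg.norm(d))
E
python3 - <<'E'
from h import *
plan()
fl((359,297),(550,151))
c=manip.capture("side")
cv2.imwrite("pics/s11.png",cv2.resize(c["image"][130:250,130:290,::-1],None,fx=5,fy=5))
c=manip.capture("top"); cv2.imwrite("pics/t11.png",cv2.resize(c["image"][130:280,120:320,::-1],None,fx=4,fy=4))
E
```

```text
t 9.95 tcp [525.4   -2.13 -14.08] yaw 1.889 F [-8.59  1.81  1.98] w 91.42277023493541
fl [575.1   22.12] 0.6533129899556817 161.78871952601867
```

View pics/s11.png

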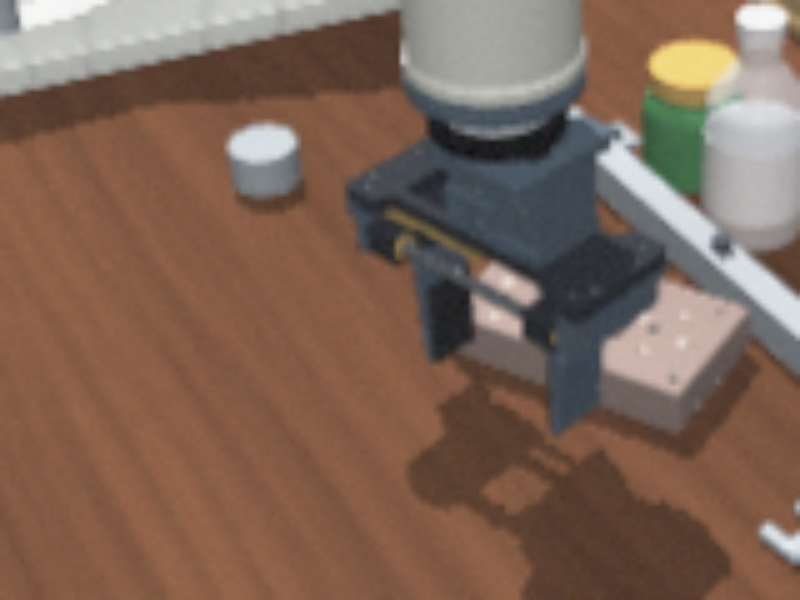

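View pics/t11.png

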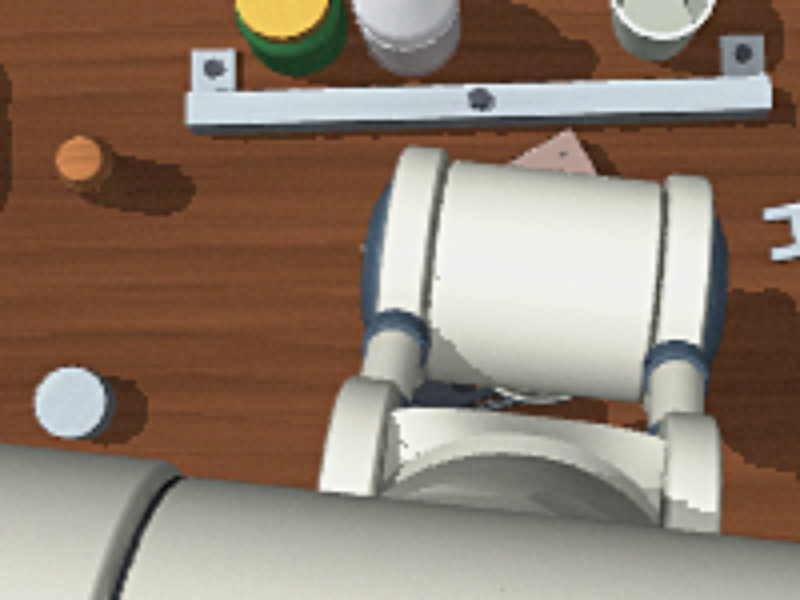

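step_arm:
  targets:
    - {"hand": 0.9, "dx": 0, "dy": -0.015, "dz": 0, "spin": 0}
    - {"hand": 0, "dx": -0.02, "dy": -0.035, "dz": -0.02, "spin": 0.1}
    - {"hand": 0, "dx": -0.02, "dy": -0.03, "dz": -0.03, "spin": 0.14}
    - {"hand": 0, "dx": -0.02, "dy": -0.03, "dz": -0.03, "spin": 0.14}
    - {"hand": 0, "dx": 0, "dy": -0.03, "dz": -0.03, "spin": 0.14}

```text
time: 10.6
tool_pos: [402.7, -86.3, 97.1]
ee_rot: [[0.206, 0.979, 0.002], [0.979, -0.206, -0.001], [-0.001, 0.003, -1.0]]
contact_force: [0.9, 0.3, 0.2]
width: 54.0
```

step_arm:
  targets:
    - {"hand": 0, "dx": 0, "dy": 0, "dz": 0, "spin": 0.14}
    - {"hand": 0, "dx": 0, "dy": 0, "dz": 0, "spin": 0.14}
    - {"hand": 0, "dx": 0, "dy": 0, "dz": 0, "spin": 0.14}
    - {"hand": 0, "dx": 0, "dy": 0, "dz": 0, "spin": 0.14}
    - {"hand": 0, "dx": 0, "dy": 0, "dz": 0, "spin": 0.14}

```text
time: 11.1
tool_pos: [403.3, -84.3, 96.2]
ee_rot: [[0.787, 0.617, 0.002], [0.617, -0.787, -0.001], [0.001, 0.002, -1.0]]
contact_force: [-0.4, 0.4, 0.8]
width: 14.0
```

Run:
```python
from h import *
c=manip.capture("top"); cv2.imwrite("pics/t12.png",cv2.resize(c["image"][130:280,120:320,::-1],None,fx=4,fy=4))
p,th,sz,b=foot(c); print("foot",p,th,sz); print(b)
print("side",sz); t=face(p,th,-32,-82.5-16-14); print("target",t); plan()
s=manip.capture("side"); cv2.imwrite("pics/s12.png",cv2.resize(s["image"][100:280,100:340,::-1],None,fx=3.33,fy=3.33))
```

```text
foot [599.09  22.28] 0.5129167 [91.05795288085938, 162.11953735351562]
[[519.65  70.56]
 [599.2  -70.69]
 [678.54 -26.01]
 [598.99 115.25]]
side [91.05795288085938, 162.11953735351562]
target [626.42 -91.45]
t 11.15 tcp [403.3  -84.32  96.2 ] yaw 0.655 F [0.55 0.33 0.36] w 10.237859140687751
```

View pics/t12.png

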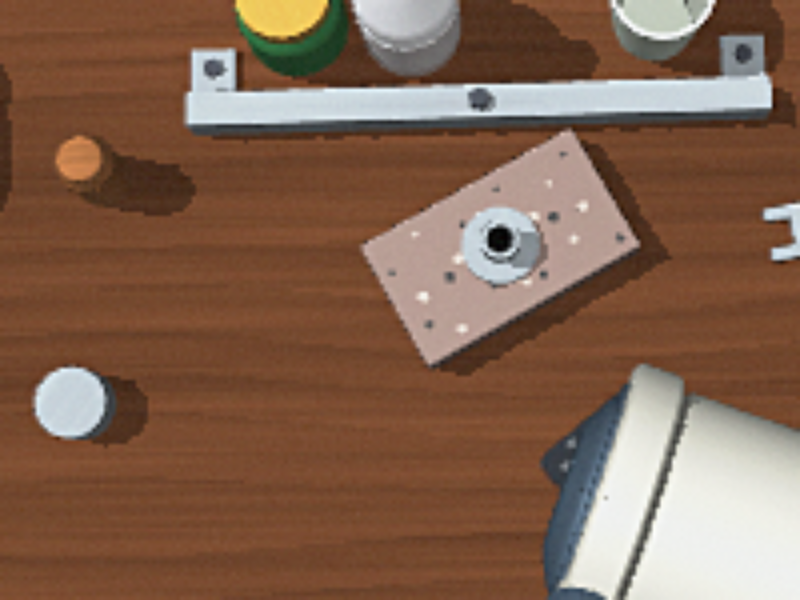

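View pics/s12.png

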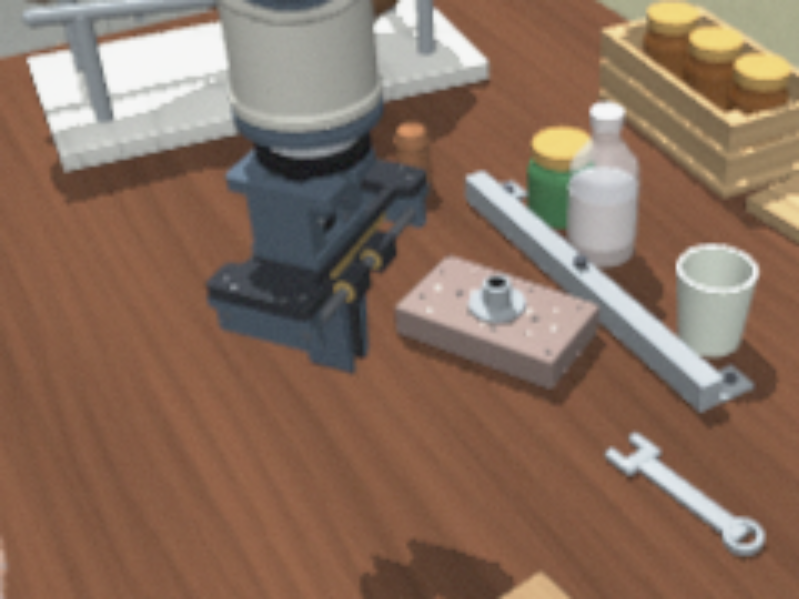

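Run:
```python
from h import *
plan((624,-92,40,.51),(624,-92,-14,.51))
```

```text
t 11.2 tcp [403.2  -84.3   96.09] yaw 0.668 F [-0.27  0.47 -0.44] w 6.000419121458325
dx 0.1686 dy 0.1428 dz 0.0561 then spin 0.158
dx 0.0000 dy 0.0000 dz 0.0540 then spin 0.000
```

step_arm:
  targets:
    - {"hand": 0, "dx": 0.028, "dy": 0.024, "dz": 0, "spin": 0}
    - {"hand": 0, "dx": 0.028, "dy": 0.024, "dz": 0, "spin": 0}
    - {"hand": 0, "dx": 0.028, "dy": 0.024, "dz": 0, "spin": 0}
    - {"hand": 0, "dx": 0.028, "dy": 0.024, "dz": 0, "spin": 0}
    - {"hand": 0, "dx": 0.028, "dy": 0.024, "dz": 0, "spin": 0}

```text
time: 11.7
tool_pos: [588.6, -91.0, 95.9]
ee_rot: [[0.78, 0.626, 0.001], [0.626, -0.78, -0.0], [0.001, 0.001, -1.0]]
contact_force: [0.5, -0.2, 0.1]
width: 0.4
```

step_arm:
  targets:
    - {"hand": 0, "dx": 0.028, "dy": 0.023, "dz": 0.01, "spin": 0}
    - {"hand": 0, "dx": 0, "dy": 0, "dz": 0.03, "spin": 0.14}
    - {"hand": 0, "dx": 0, "dy": 0, "dz": 0.02, "spin": 0.02}
    - {"hand": 0, "dx": 0, "dy": 0, "dz": 0, "spin": 0}

```text
time: 12.1
tool_pos: [621.6, -91.2, 33.2]
ee_rot: [[0.87, 0.493, -0.004], [0.493, -0.87, 0.001], [-0.003, -0.003, -1.0]]
contact_force: [-0.5, 0.8, 0.1]
width: 0.1
```

Run:
```python
from h import *
plan((624,-92,-14,.51))
s=manip.capture("side"); cv2.imwrite("pics/s13.png",cv2.resize(s["image"][130:250,180:340,::-1],None,fx=5,fy=5))
def proj(k,P):
    q=np.linalg.inv(k["world_from_camera"])@np.r_[P,1]; q=k["K"]@q[:3]; return q[:2]/q[2]
st=manip.read_state()
for z in (0,15,30): print((proj(s,st["tool_pos"]+[0,0,z])-[180,130])*5)
```

```text
t 12.1 tcp [621.59 -91.17  33.21] yaw 0.515 F [-0.45  0.76  0.06] w 0.10813484942210998
dx 0.0017 dy 0.0019 dz 0.0472 then spin 0.005
[482.38 390.72]
[483.2  370.62]
[484.04 350.16]
```

View pics/s13.png

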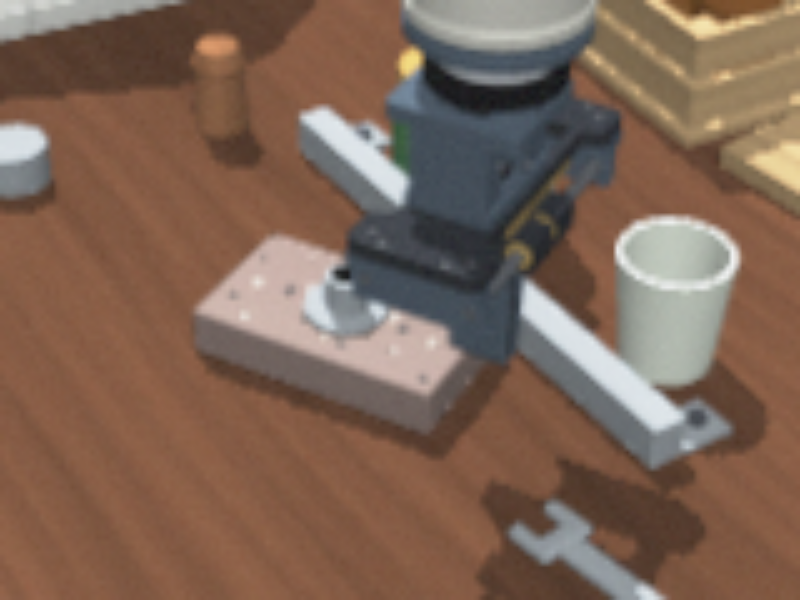

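Run:
```python
from h import *
s=manip.capture("side"); c=manip.capture("top")
print("cup base side", ray(s,[(180+672/5,130+383/5)],0),"rim side centre",ray(s,[(180+677/5,130+250/5)],80))
print("rim top",ray(c,[(286,127)],80), ray(c,[(299,127)],80))
```

```text
cup base side [[ 748.02 -112.  ]] rim side centre [[760.95 -88.3 ]]
rim top [[760.37 -88.54]] [[ 760.12 -122.76]]
```

step_arm:
  targets:
    - {"hand": 0, "dx": 0, "dy": 0, "dz": 0.01, "spin": -0.1}
    - {"hand": 0, "dx": 0, "dy": 0, "dz": 0.018, "spin": -0.1}
    - {"hand": 0, "dx": 0, "dy": 0, "dz": 0.018, "spin": 0}
    - {"hand": 0, "dx": 0, "dy": -0.006, "dz": 0, "spin": 0}
    - {"hand": 0, "dx": 0, "dy": -0.006, "dz": 0, "spin": 0}

```text
time: 12.75
tool_pos: [615.5, -82.7, -9.4]
ee_rot: [[0.757, 0.653, 0.001], [0.653, -0.757, -0.001], [0.001, 0.001, -1.0]]
contact_force: [0.5, -4.6, -3.1]
width: 0.6
```

step_arm:
  targets:
    - {"hand": 0, "dx": 0, "dy": -0.005, "dz": 0, "spin": 0}
    - {"hand": 0, "dx": 0, "dy": -0.005, "dz": 0, "spin": 0}
    - {"hand": 0, "dx": 0, "dy": -0.005, "dz": 0, "spin": 0}

```text
time: 13.05
tool_pos: [606.0, -71.6, -9.1]
ee_rot: [[0.757, 0.653, 0.002], [0.653, -0.757, -0.001], [0.001, 0.002, -1.0]]
contact_force: [1.1, -5.9, -1.9]
width: 0.4
```

Run:
```python
from h import *
plan()
s=manip.capture("side"); cv2.imwrite("pics/s14.png",cv2.resize(s["image"][130:250,180:340,::-1],None,fx=5,fy=5))
c=manip.capture("top"); cv2.imwrite("pics/t14.png",cv2.resize(c["image"][130:280,120:320,::-1],None,fx=4,fy=4))
```

```text
t 13.05 tcp [606.04 -71.55  -9.09] yaw 0.712 F [ 1.07 -5.93 -1.93] w 0.3806182045880769
```

View pics/s14.png

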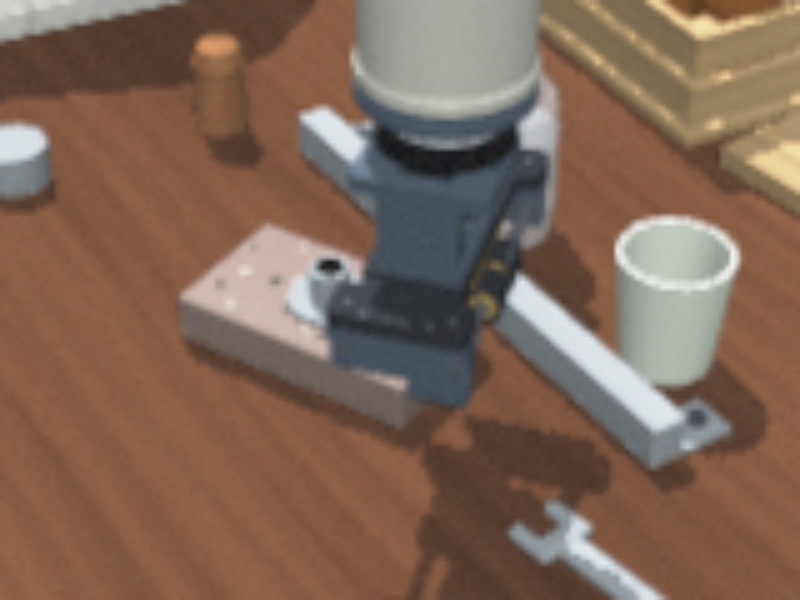

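View pics/t14.png

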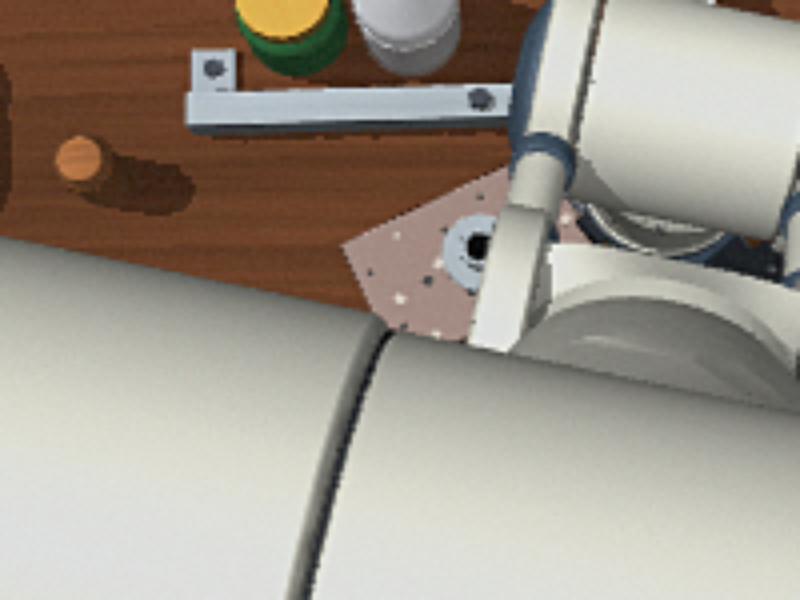

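step_arm:
  targets:
    - {"hand": 0, "dx": 0, "dy": 0.02, "dz": 0, "spin": 0}
    - {"hand": 0, "dx": -0.02, "dy": 0.02, "dz": -0.035, "spin": -0.14}
    - {"hand": 0, "dx": -0.035, "dy": 0.01, "dz": -0.035, "spin": -0.14}
    - {"hand": 0, "dx": -0.045, "dy": 0, "dz": -0.03, "spin": -0.14}
    - {"hand": 0, "dx": -0.045, "dy": 0, "dz": 0, "spin": -0.14}

```text
time: 13.65
tool_pos: [560.7, -223.5, 91.5]
ee_rot: [[0.291, 0.957, 0.006], [0.957, -0.291, -0.003], [-0.001, 0.007, -1.0]]
contact_force: [0.6, -0.4, -0.0]
width: 0.3
```

step_arm:
  targets:
    - {"hand": 0, "dx": -0.03, "dy": -0.035, "dz": 0, "spin": -0.14}
    - {"hand": 0, "dx": -0.02, "dy": -0.035, "dz": 0, "spin": -0.14}
    - {"hand": 0, "dx": 0, "dy": -0.035, "dz": 0, "spin": -0.14}
    - {"hand": 0, "dx": 0, "dy": -0.02, "dz": 0, "spin": -0.08}
    - {"hand": 0, "dx": 0, "dy": 0, "dz": 0, "spin": 0}

```text
time: 14.15
tool_pos: [422.2, -255.7, 87.7]
ee_rot: [[-0.197, 0.98, -0.0], [0.98, 0.197, 0.0], [0.0, -0.0, -1.0]]
contact_force: [-0.0, 0.0, 0.1]
width: 0.3
```

Run:
```python
from h import *
c=manip.capture("top"); cv2.imwrite("pics/t15.png",cv2.resize(c["image"][130:280,120:320,::-1],None,fx=4,fy=4))
p,th,sz,b=foot(c); print("foot",p,th,sz)
t=face(p,th,-47.5-16-14,58); print(t); plan((t[0],t[1],30,1.77))
```

```text
foot [593.82  35.88] 0.44403943 [91.25462341308594, 161.28152465820312]
[498.92  54.97]
t 14.2 tcp [ 424.01 -256.04   87.71] yaw 1.766 F [ 0.59 -0.16  0.02] w 0.40917556411953293
dx 0.2905 dy 0.1340 dz 0.0577 then spin -0.004
```

View pics/t15.png

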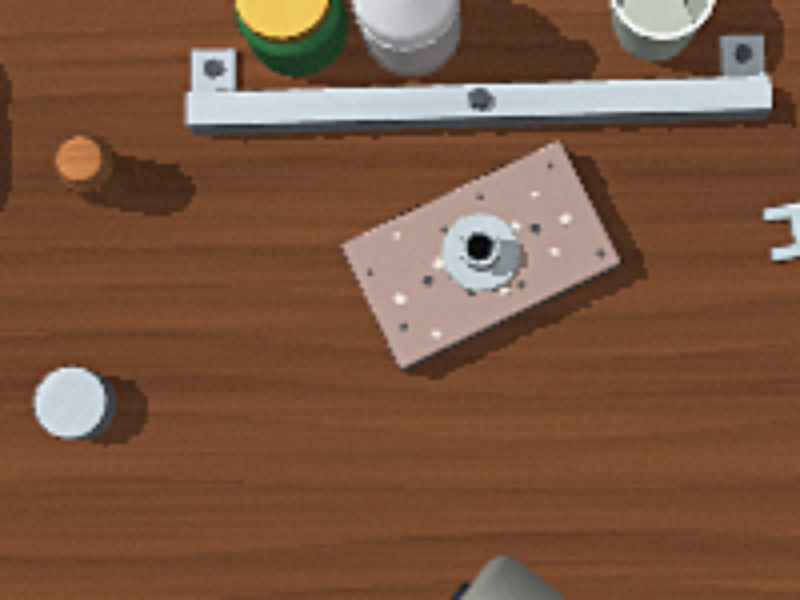

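step_arm:
  targets:
    - {"hand": 0, "dx": 0.045, "dy": 0.015, "dz": 0, "spin": 0}
    - {"hand": 0, "dx": 0.045, "dy": 0.015, "dz": 0, "spin": 0}
    - {"hand": 0, "dx": 0.045, "dy": 0.015, "dz": 0, "spin": 0}
    - {"hand": 0, "dx": 0.045, "dy": 0.015, "dz": 0, "spin": 0}
    - {"hand": 0, "dx": 0.045, "dy": 0.015, "dz": 0, "spin": 0}

```text
time: 14.7
tool_pos: [455.2, -18.2, 87.4]
ee_rot: [[-0.195, 0.981, 0.002], [0.981, 0.195, -0.0], [-0.0, 0.002, -1.0]]
contact_force: [1.5, 0.9, -0.7]
width: 0.6
```

step_arm:
  targets:
    - {"hand": 0, "dx": 0.045, "dy": 0.015, "dz": 0.02, "spin": 0}
    - {"hand": 0, "dx": 0.02, "dy": 0.018, "dz": 0.02, "spin": 0}
    - {"hand": 0, "dx": 0, "dy": 0.02, "dz": 0.02, "spin": 0}
    - {"hand": 0, "dx": 0, "dy": 0.0, "dz": 0, "spin": 0}

```text
time: 15.1
tool_pos: [495.3, 54.1, 25.8]
ee_rot: [[-0.197, 0.98, 0.001], [0.98, 0.197, 0.0], [0.0, 0.001, -1.0]]
contact_force: [0.4, -0.6, 1.0]
width: 0.7
```

Run:
```python
from h import *
plan((499,55,-14,1.77))
```

```text
t 15.1 tcp [495.28  54.15  25.83] yaw 1.769 F [ 0.41 -0.63  0.97] w 0.7052749413201774
dx 0.0001 dy 0.0038 dz 0.0398 then spin -0.001
```

step_arm:
  targets:
    - {"hand": 0, "dx": 0, "dy": 0, "dz": 0.02, "spin": 0}
    - {"hand": 0, "dx": 0, "dy": 0, "dz": 0.02, "spin": 0}
    - {"hand": 0, "dx": 0.0015, "dy": 0.006, "dz": 0, "spin": 0}
    - {"hand": 0, "dx": 0.0015, "dy": 0.006, "dz": 0, "spin": 0}
    - {"hand": 0, "dx": 0.003, "dy": 0.005, "dz": 0, "spin": 0}

```text
time: 15.6
tool_pos: [509.7, 61.7, -11.6]
ee_rot: [[-0.196, 0.981, 0.001], [0.981, 0.196, -0.0], [-0.0, 0.001, -1.0]]
contact_force: [-2.9, -2.6, 0.3]
width: 0.4
```

step_arm:
  targets:
    - {"hand": 0, "dx": 0.0035, "dy": 0.005, "dz": 0, "spin": 0}
    - {"hand": 0, "dx": 0.0035, "dy": 0.005, "dz": 0, "spin": 0}
    - {"hand": 0, "dx": 0.003, "dy": 0.005, "dz": 0, "spin": 0}
    - {"hand": 0, "dx": 0.003, "dy": 0.005, "dz": 0, "spin": 0}

```text
time: 16.0
tool_pos: [524.5, 78.4, -12.0]
ee_rot: [[-0.196, 0.981, -0.002], [0.981, 0.196, -0.0], [-0.0, -0.002, -1.0]]
contact_force: [-8.3, -3.8, 7.2]
width: 0.8
```

Run:
```python
from h import *
plan()
s=manip.capture("side"); cv2.imwrite("pics/s16.png",cv2.resize(s["image"][130:250,150:310,::-1],None,fx=5,fy=5))
c=manip.capture("top"); cv2.imwrite("pics/t16.png",cv2.resize(c["image"][130:280,120:320,::-1],None,fx=4,fy=4))
```

```text
t 16.0 tcp [524.5   78.37 -12.01] yaw 1.768 F [-8.32 -3.82  7.16] w 0.8366825982921728
```

View pics/s16.png

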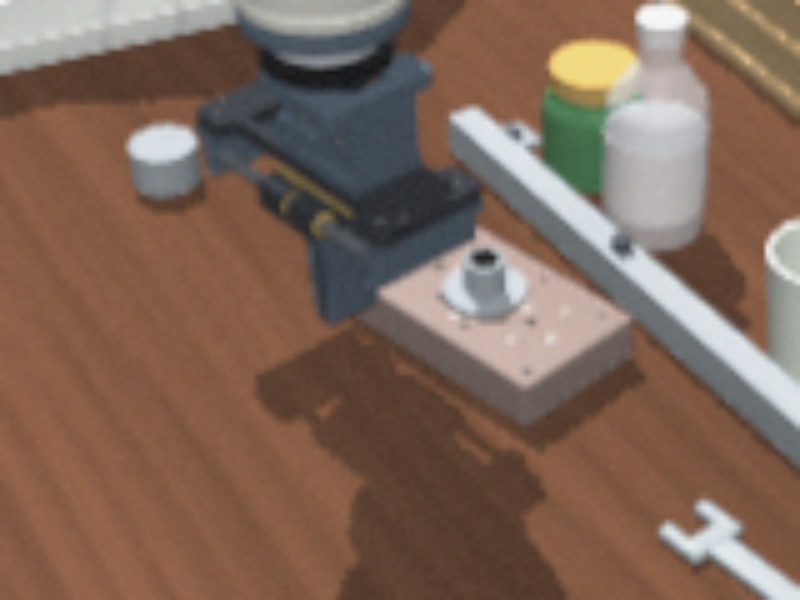

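View pics/t16.png

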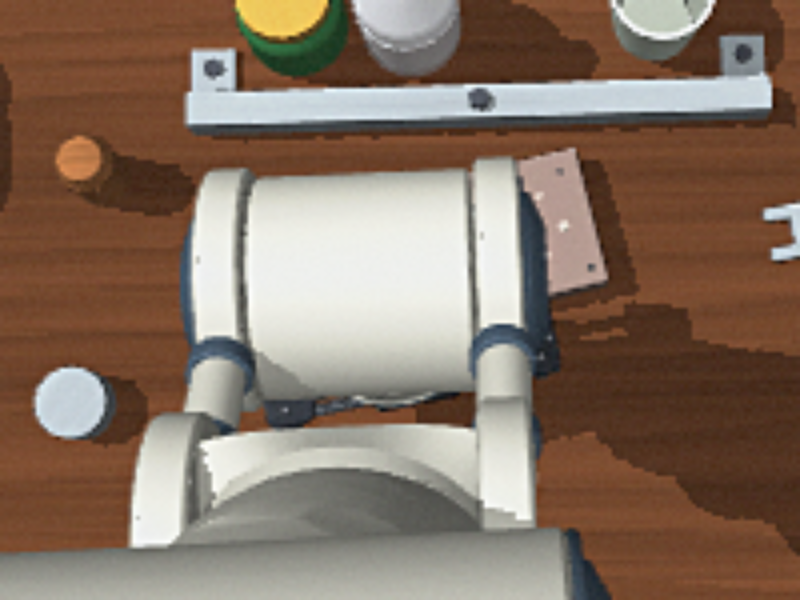

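step_arm:
  targets:
    - {"hand": 0, "dx": 0.003, "dy": 0.005, "dz": 0, "spin": 0}
    - {"hand": 0, "dx": 0.0025, "dy": 0.005, "dz": 0, "spin": 0}
    - {"hand": 0, "dx": 0.002, "dy": 0.005, "dz": 0, "spin": 0}
    - {"hand": 0, "dx": 0.002, "dy": 0.005, "dz": 0, "spin": 0}

```text
time: 16.5
tool_pos: [542.3, 91.8, -12.2]
ee_rot: [[-0.196, 0.981, -0.002], [0.981, 0.196, -0.0], [0.0, -0.002, -1.0]]
contact_force: [-6.2, -2.0, 2.3]
width: 0.3
```

Run:
```python
from h import *
plan(); print(edge([(574,149),(607,280)]))
c=manip.capture("top"); cv2.imwrite("pics/t17.png",cv2.resize(c["image"][130:280,120:320,::-1],None,fx=4,fy=4))
```

```text
t 16.5 tcp [542.33  91.76 -12.17] yaw 1.768 F [-6.18 -2.01  2.26] w 0.29502737525461903
(array([599.73,  40.44]), np.float64(0.22837678944968598), np.float64(92.04643579744462))
```

View pics/t17.png

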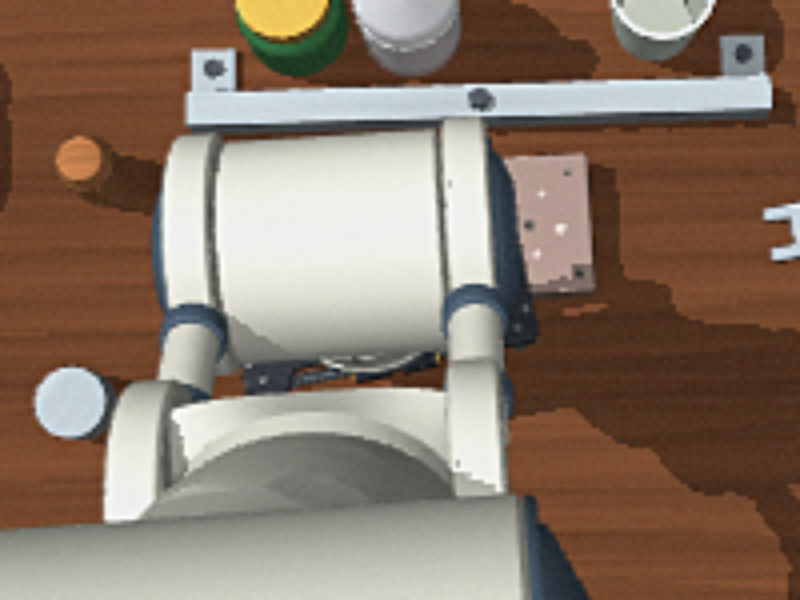

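step_arm:
  targets:
    - {"hand": 0.3, "dx": 0, "dy": -0.02, "dz": 0, "spin": 0}
    - {"hand": 1, "dx": -0.01, "dy": -0.035, "dz": -0.02, "spin": 0.1}
    - {"hand": 1, "dx": -0.02, "dy": -0.035, "dz": -0.03, "spin": 0.08}
    - {"hand": 1, "dx": -0.02, "dy": -0.03, "dz": 0, "spin": 0}
    - {"hand": 1, "dx": 0, "dy": -0.02, "dz": 0, "spin": 0}

```text
time: 17.1
tool_pos: [408.0, 25.4, 38.4]
ee_rot: [[-0.016, 1.0, 0.002], [1.0, 0.016, -0.0], [-0.0, 0.002, -1.0]]
contact_force: [0.1, -0.5, 0.1]
width: 37.4
```

Run:
```python
from h import *
c=manip.capture("top"); cv2.imwrite("pics/t18.png",cv2.resize(c["image"][130:280,120:320,::-1],None,fx=4,fy=4))
p,th,sz,b=foot(c); print("foot",p,th,sz)
t=face(p,th,-47.5-16-14,0); print(t); plan((t[0],t[1],30,1.595))
```

```text
foot [611.39  43.41] 0.045268446 [91.8239974975586, 161.3056182861328]
[533.97  39.9 ]
t 17.15 tcp [404.46  26.23  37.88] yaw 1.587 F [-5.24  1.24 -0.65] w 41.40964702584443
dx 0.0116 dy 0.1297 dz 0.0079 then spin -0.008
```

View pics/t18.png

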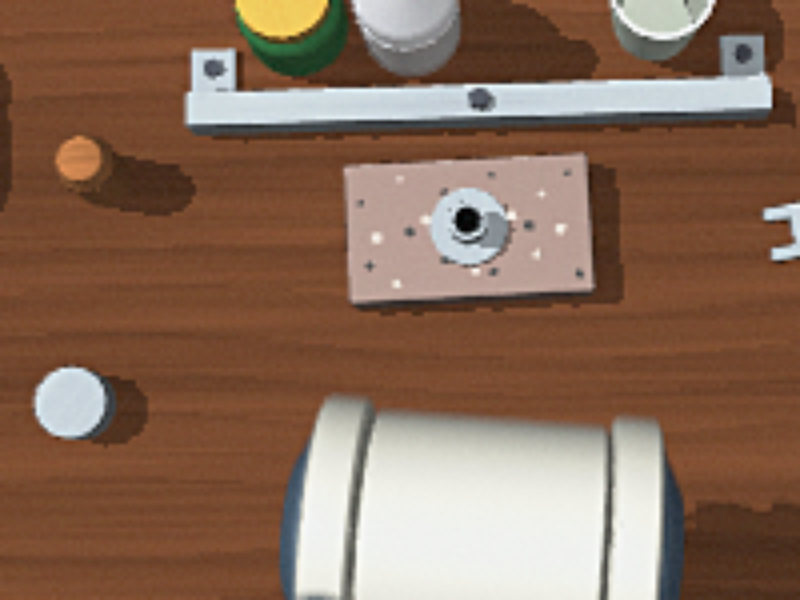

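step_arm:
  targets:
    - {"hand": 1, "dx": 0.003, "dy": 0.04, "dz": 0, "spin": 0}
    - {"hand": 1, "dx": 0.003, "dy": 0.045, "dz": 0, "spin": 0}
    - {"hand": 1, "dx": 0.003, "dy": 0.044, "dz": 0.012, "spin": 0}
    - {"hand": 1, "dx": 0, "dy": 0, "dz": 0.02, "spin": 0}
    - {"hand": 1, "dx": 0, "dy": 0, "dz": 0.02, "spin": 0}

```text
time: 17.65
tool_pos: [540.1, 38.3, -14.9]
ee_rot: [[-0.018, 1.0, 0.003], [1.0, 0.018, -0.0], [-0.0, 0.003, -1.0]]
contact_force: [0.1, 1.0, -0.8]
width: 81.7
```

step_arm:
  targets:
    - {"hand": 1, "dx": 0, "dy": 0, "dz": 0, "spin": 0}
    - {"hand": 1, "dx": 0, "dy": 0.003, "dz": 0, "spin": 0}
    - {"hand": 1, "dx": 0, "dy": 0.004, "dz": 0, "spin": 0}

```text
time: 17.95
tool_pos: [545.5, 38.2, -13.7]
ee_rot: [[-0.018, 1.0, 0.001], [1.0, 0.018, -0.0], [-0.0, 0.001, -1.0]]
contact_force: [-8.1, 1.7, 0.7]
width: 91.6
```

Run:
```python
from h import *
plan((548,40,-14,1.595))
s=manip.capture("side"); cv2.imwrite("pics/s19.png",cv2.resize(s["image"][130:250,150:310,::-1],None,fx=5,fy=5))
```

```text
t 17.95 tcp [545.46  38.17 -13.67] yaw 1.588 F [-8.14  1.65  0.68] w 91.56465544145614
dx 0.0018 dy 0.0026 dz 0.0003 then spin -0.007
```

View pics/s19.png

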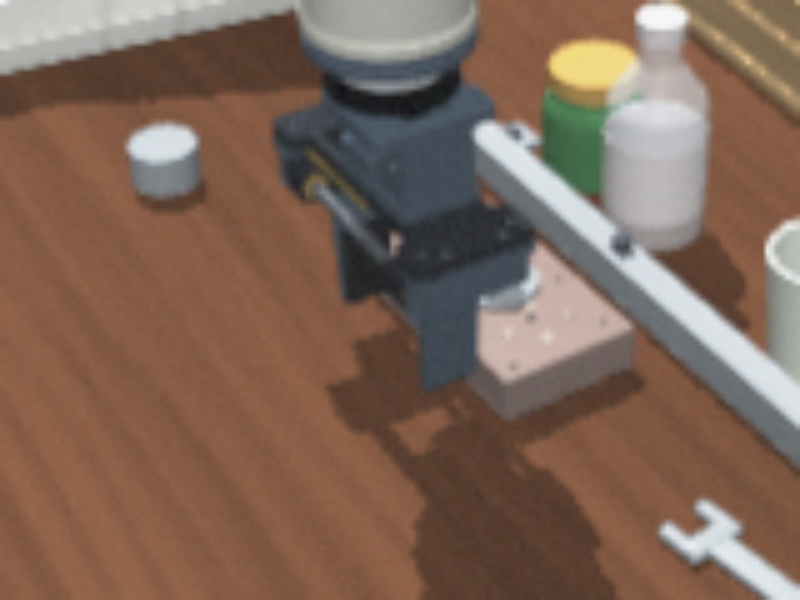

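step_arm:
  targets:
    - {"hand": 1, "dx": 0, "dy": 0.004, "dz": 0, "spin": 0}
    - {"hand": 1, "dx": -0.002, "dy": 0.005, "dz": 0, "spin": 0}
    - {"hand": 1, "dx": -0.002, "dy": 0.005, "dz": 0, "spin": 0}
    - {"hand": 1, "dx": -0.003, "dy": 0.005, "dz": 0, "spin": 0}

```text
time: 18.4
tool_pos: [561.8, 32.1, -14.3]
ee_rot: [[-0.018, 1.0, -0.003], [1.0, 0.018, 0.001], [0.001, -0.003, -1.0]]
contact_force: [-10.1, 6.2, 7.0]
width: 91.1
```

Run:
```python
from h import *
plan()
c=manip.capture("top"); cv2.imwrite("pics/t20.png",cv2.resize(c["image"][130:280,120:320,::-1],None,fx=4,fy=4))
```

```text
t 18.4 tcp [561.76  32.11 -14.32] yaw 1.589 F [-10.1    6.2    6.96] w 91.13063008720962
```

View pics/t20.png

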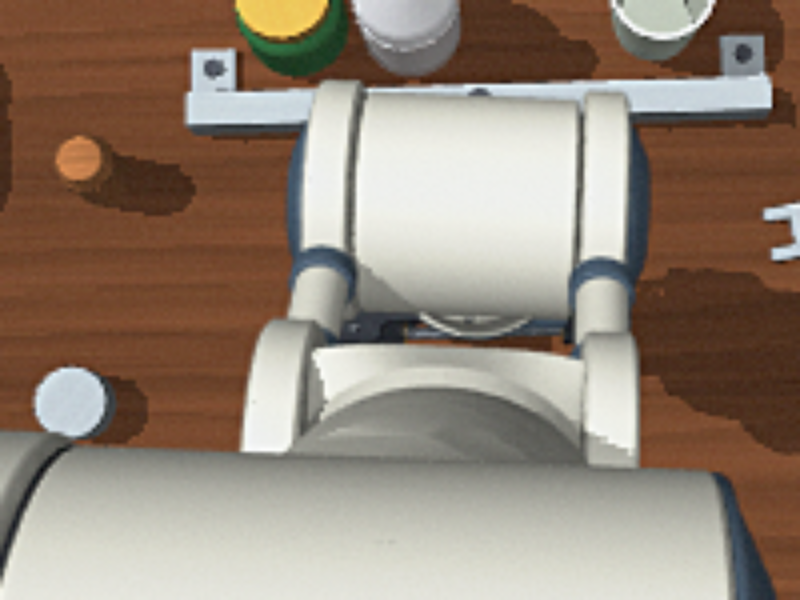

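step_arm:
  targets:
    - {"hand": 1, "dx": -0.0015, "dy": 0.004, "dz": 0, "spin": 0}
    - {"hand": 1, "dx": -0.0015, "dy": 0.003, "dz": 0, "spin": 0}
    - {"hand": 1, "dx": 0, "dy": 0.002, "dz": 0, "spin": 0}

```text
time: 18.75
tool_pos: [571.0, 28.8, -14.4]
ee_rot: [[-0.017, 1.0, -0.003], [1.0, 0.017, 0.0], [0.0, -0.003, -1.0]]
contact_force: [-11.5, 0.6, 6.2]
width: 90.8
```

step_arm:
  targets:
    - {"hand": 1, "dx": 0, "dy": 0.001, "dz": 0, "spin": 0}
    - {"hand": 1, "dx": 0, "dy": 0.001, "dz": 0, "spin": 0}

```text
time: 18.95
tool_pos: [572.4, 28.8, -14.4]
ee_rot: [[-0.018, 1.0, -0.004], [1.0, 0.018, 0.0], [0.0, -0.004, -1.0]]
contact_force: [-14.2, -0.9, 8.5]
width: 91.8
```

Run:
```python
from h import *
plan()
s=manip.capture("side"); cv2.imwrite("pics/s21.png",cv2.resize(s["image"][130:250,150:310,::-1],None,fx=5,fy=5))
```

```text
t 18.95 tcp [572.43  28.8  -14.38] yaw 1.588 F [-14.25  -0.88   8.49] w 91.8247024443025
```

View pics/s21.png

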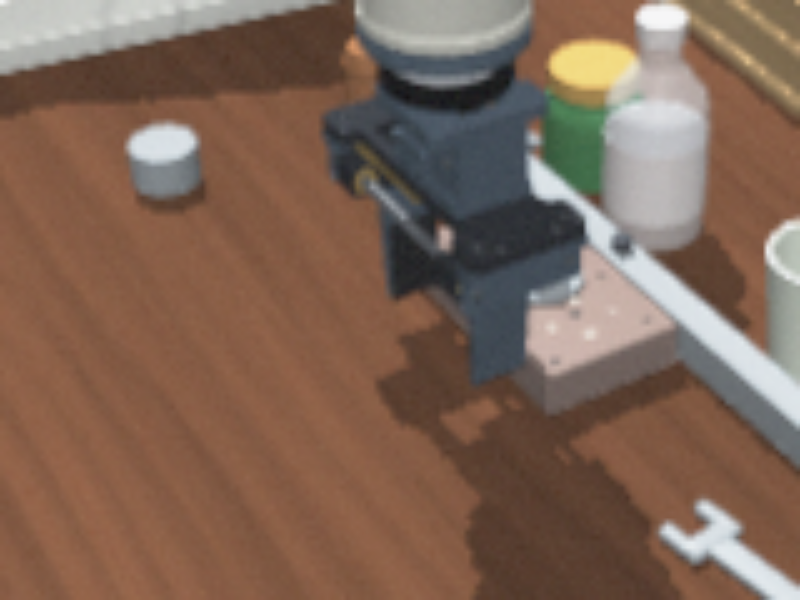

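step_arm:
  targets:
    - {"hand": 1, "dx": 0, "dy": 0.001, "dz": 0, "spin": 0}
    - {"hand": 1, "dx": 0, "dy": 0.001, "dz": 0, "spin": 0}

```text
time: 19.2
tool_pos: [574.3, 28.8, -14.4]
ee_rot: [[-0.017, 1.0, -0.004], [1.0, 0.017, 0.0], [0.0, -0.004, -1.0]]
contact_force: [-12.5, 0.1, 7.1]
width: 91.3
```

step_arm:
  targets:
    - {"hand": 1, "dx": 0, "dy": 0.001, "dz": 0, "spin": 0}

```text
time: 19.3
tool_pos: [574.5, 28.8, -14.4]
ee_rot: [[-0.018, 1.0, -0.006], [1.0, 0.018, 0.0], [0.0, -0.006, -1.0]]
contact_force: [-21.3, -2.0, 15.1]
width: 91.1
```

step_arm:
  targets:
    - {"hand": 1, "dx": 0, "dy": 0.0005, "dz": 0, "spin": 0}
    - {"hand": 1, "dx": 0, "dy": -0.008, "dz": 0, "spin": 0}
    - {"hand": 1, "dx": 0, "dy": -0.03, "dz": 0, "spin": 0}
    - {"hand": 0, "dx": 0, "dy": -0.04, "dz": -0.03, "spin": 0}
    - {"hand": 0, "dx": 0, "dy": -0.045, "dz": -0.04, "spin": 0}

```text
time: 19.8
tool_pos: [461.2, 26.7, 48.8]
ee_rot: [[-0.017, 1.0, -0.001], [1.0, 0.017, 0.0], [0.0, -0.001, -1.0]]
contact_force: [0.8, 0.6, 1.4]
width: 78.2
```

step_arm:
  targets:
    - {"hand": 0, "dx": 0, "dy": -0.03, "dz": 0, "spin": 0}
    - {"hand": 0, "dx": 0, "dy": 0, "dz": 0, "spin": 0}

```text
time: 20.0
tool_pos: [429.6, 26.3, 49.6]
ee_rot: [[-0.017, 1.0, -0.0], [1.0, 0.017, -0.0], [-0.0, -0.0, -1.0]]
contact_force: [0.4, -0.2, -0.6]
width: 62.3
```

Run:
```python
from h import *
plan()
c=manip.capture("top"); cv2.imwrite("pics/t22.png",cv2.resize(c["image"][130:250,140:300,::-1],None,fx=5,fy=5,interpolation=cv2.INTER_CUBIC))
p,th,sz,b=foot(c); print("foot",p,th,sz)
s=manip.capture("side"); cv2.imwrite("pics/s22.png",cv2.resize(s["image"][150:250,170:310,::-1],None,fx=5.7,fy=5.7,interpolation=cv2.INTER_CUBIC))
```

```text
t 20.0 tcp [429.61  26.27  49.64] yaw 1.588 F [ 0.39 -0.22 -0.6 ] w 62.31069613709945
foot [639.53  32.81] 0.017413588 [91.58727264404297, 160.0828399658203]
```

View pics/t22.png

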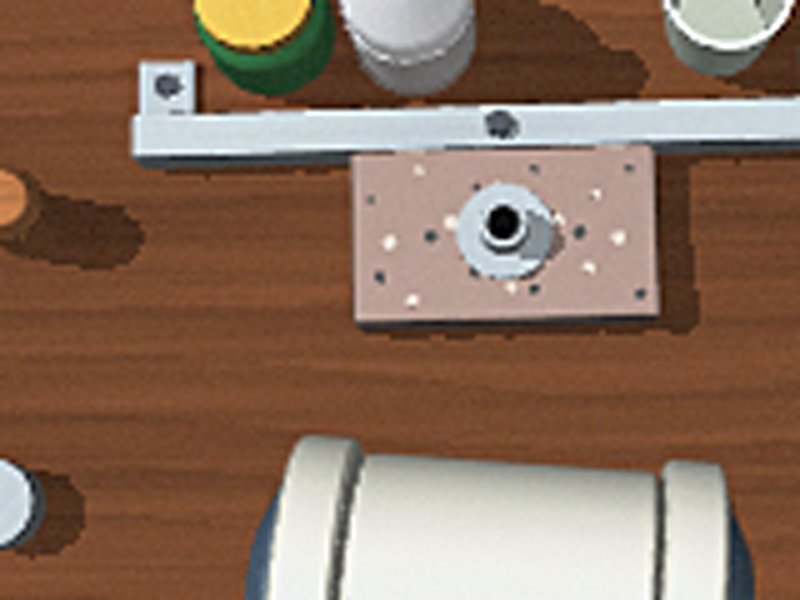

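View pics/s22.png

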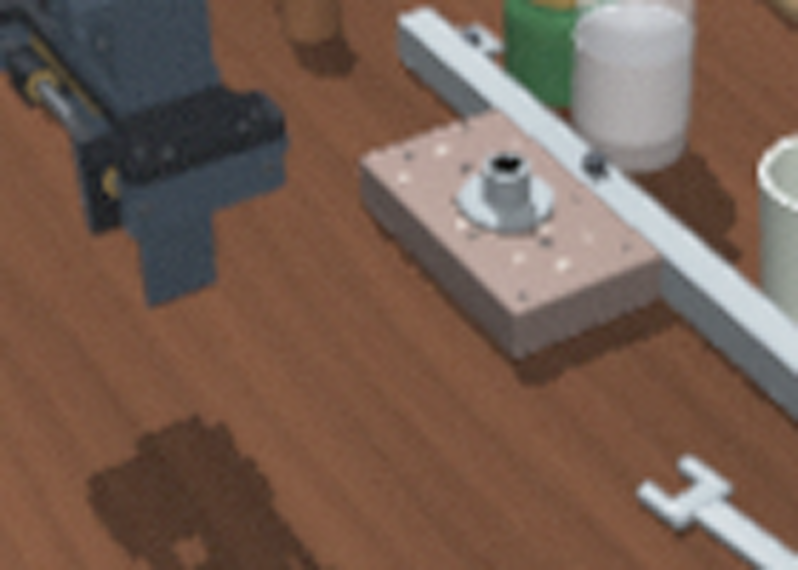

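step_arm:
  targets:
    - {"hand": 0, "dx": 0.003, "dy": 0.035, "dz": 0.015, "spin": 0}
    - {"hand": 0, "dx": 0.003, "dy": 0.035, "dz": 0.016, "spin": 0}
    - {"hand": 0, "dx": 0.002, "dy": 0.03, "dz": 0.016, "spin": 0}
    - {"hand": 0, "dx": 0, "dy": 0.02, "dz": 0.016, "spin": 0}
    - {"hand": 0, "dx": 0, "dy": 0, "dz": 0, "spin": 0}

```text
time: 20.6
tool_pos: [556.1, 36.3, -16.7]
ee_rot: [[-0.018, 1.0, 0.001], [1.0, 0.018, -0.0], [-0.0, 0.001, -1.0]]
contact_force: [0.7, -0.1, 0.4]
width: 14.0
```

step_arm:
  targets:
    - {"hand": 0, "dx": 0, "dy": 0.006, "dz": 0, "spin": 0}
    - {"hand": 0, "dx": 0, "dy": 0.005, "dz": 0, "spin": 0}
    - {"hand": 0, "dx": 0, "dy": 0.005, "dz": 0, "spin": 0}

```text
time: 20.9
tool_pos: [569.4, 36.5, -14.0]
ee_rot: [[-0.017, 1.0, 0.001], [1.0, 0.017, -0.0], [-0.0, 0.001, -1.0]]
contact_force: [-0.2, -0.1, -0.3]
width: 0.4
```

step_arm:
  targets:
    - {"hand": 0, "dx": -0.004, "dy": 0.002, "dz": 0, "spin": 0}
    - {"hand": 0, "dx": 0, "dy": 0.002, "dz": 0, "spin": 0}
    - {"hand": 0, "dx": 0, "dy": 0.001, "dz": 0, "spin": 0}

```text
time: 21.2
tool_pos: [574.0, 32.4, -14.4]
ee_rot: [[-0.017, 1.0, 0.0], [1.0, 0.017, -0.0], [-0.0, 0.0, -1.0]]
contact_force: [-0.1, -0.0, -0.9]
width: 0.2
```

step_arm:
  targets:
    - {"hand": 0, "dx": 0, "dy": 0.001, "dz": 0, "spin": 0}

```text
time: 21.3
tool_pos: [574.5, 32.6, -14.6]
ee_rot: [[-0.017, 1.0, -0.001], [1.0, 0.017, -0.0], [-0.0, -0.001, -1.0]]
contact_force: [-4.3, -1.2, 3.6]
width: 0.7
```

step_arm:
  targets:
    - {"hand": 0, "dx": 0, "dy": 0.001, "dz": 0, "spin": 0}

```text
time: 21.4
tool_pos: [574.4, 32.7, -14.7]
ee_rot: [[-0.018, 1.0, -0.002], [1.0, 0.018, -0.0], [-0.0, -0.002, -1.0]]
contact_force: [-9.8, -1.6, 7.5]
width: 0.5
```

step_arm:
  targets:
    - {"hand": 0, "dx": 0, "dy": 0.001, "dz": 0, "spin": 0}

```text
time: 21.5
tool_pos: [574.4, 32.6, -14.8]
ee_rot: [[-0.018, 1.0, -0.004], [1.0, 0.018, -0.0], [-0.0, -0.004, -1.0]]
contact_force: [-14.4, -2.1, 12.3]
width: 0.4
```

step_arm:
  targets:
    - {"hand": 0, "dx": 0, "dy": 0.001, "dz": 0, "spin": 0}
    - {"hand": 0, "dx": 0, "dy": 0, "dz": 0, "spin": 0}

```text
time: 21.7
tool_pos: [574.3, 32.7, -14.9]
ee_rot: [[-0.018, 1.0, -0.006], [1.0, 0.018, -0.0], [0.0, -0.006, -1.0]]
contact_force: [-15.4, -2.0, 12.9]
width: 0.1
```

step_arm:
  targets:
    - {"hand": 0, "dx": 0, "dy": -0.006, "dz": 0, "spin": 0}
    - {"hand": 0, "dx": 0, "dy": -0.02, "dz": 0, "spin": 0}
    - {"hand": 0, "dx": 0, "dy": -0.04, "dz": -0.03, "spin": 0}
    - {"hand": 0, "dx": 0, "dy": -0.045, "dz": -0.04, "spin": 0}
    - {"hand": 0, "dx": 0, "dy": -0.04, "dz": -0.03, "spin": 0}

```text
time: 22.2
tool_pos: [433.2, 30.2, 79.4]
ee_rot: [[-0.018, 1.0, 0.0], [1.0, 0.018, 0.0], [0.0, 0.0, -1.0]]
contact_force: [0.8, -0.3, 1.9]
width: 0.1
```

step_arm:
  targets:
    - {"hand": 0, "dx": 0, "dy": 0, "dz": -0.02, "spin": 0}
    - {"hand": 0, "dx": 0, "dy": 0, "dz": 0, "spin": 0}

```text
time: 22.4
tool_pos: [435.3, 30.2, 101.0]
ee_rot: [[-0.018, 1.0, 0.005], [1.0, 0.018, -0.0], [-0.0, 0.005, -1.0]]
contact_force: [0.4, 0.1, 0.5]
width: 0.5
```

Run:
```python
from h import *
plan()
c=manip.capture("top"); cv2.imwrite("pics/t23.png",cv2.resize(c["image"][125:275,110:310,::-1],None,fx=4,fy=4,interpolation=cv2.INTER_CUBIC))
p,th,sz,b=foot(c); print("foot",p,th,sz)
f=np.array([687.5,34.8]); n=np.array([np.cos(.021),np.sin(.021)]); d=p-f; print("along n",d@n,"along bar",d@[-n[1],n[0]])
s=manip.capture("side"); cv2.imwrite("pics/s23.png",cv2.resize(s["image"][140:240,200:300,::-1],None,fx=6,fy=6,interpolation=cv2.INTER_CUBIC))
```

```text
t 22.4 tcp [435.29  30.18 100.99] yaw 1.588 F [0.41 0.09 0.47] w 0.5304330365100819
foot [639.54  32.76] 0.017413441 [91.58727264404297, 160.17532348632812]
along n -47.996738807213724 along bar -1.032379505558014
```

View pics/t23.png

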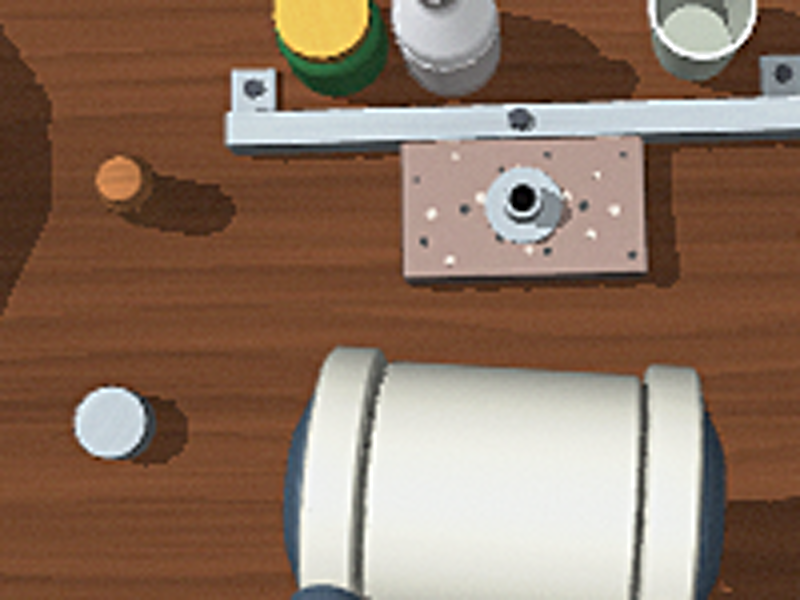

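View pics/s23.png

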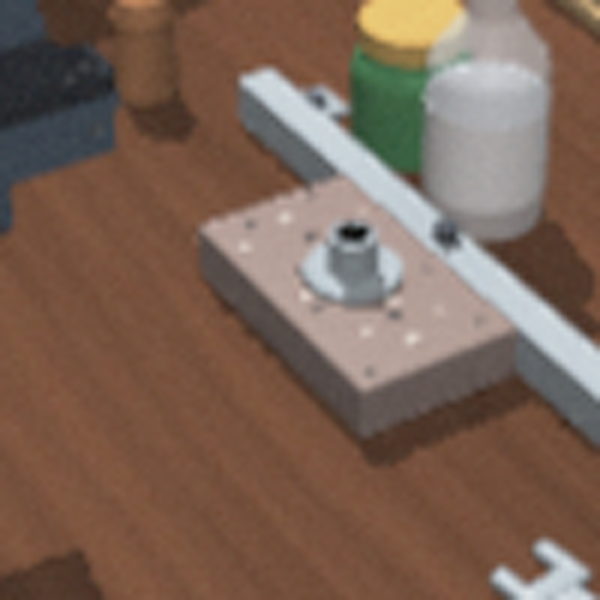

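The last pictures show the foot flush along the bar, with the socket at (521,198) below the stud at (521,118) in the crop. The offset along the bar is about 1 mm, the foot reads 0.017 rad against the bar's 0.021, and the gripper is clear.

Run:
```python
from rig import manip
print(manip.hand_in())
```

```text
the job is handed in; nothing more can be done
None
```

The foot now lies flush along the stop bar with its socket opposite the stud, and I have handed the job in at about 22.5 s on the robot's clock.

- **How it went:** I pushed the foot at the left end, along the back face and at the right-rear corner until it was about 0.02 rad off square to the bar. That was done with its front face still about 28 mm from the bar. Then I slid it on with both fingers and seated it with one gentle push at the middle.
- **Last position check (top view):**

| | Measured |
|---|---|
| Foot angle | 0.017 rad |
| Bar angle | 0.021 rad |
| Socket off the stud, along the bar | about 1 mm |
| Foot centre to bar face | 48.0 mm (47.5 when flush) |

- **Seating check:** the force rose to about 15 N with no further movement, so the foot is against the bar. The highest force I read was about 26 N (about 21 N of it into the bar), during the two-finger push. The gripper ended well clear.
- **Bystanders:** no other object looked moved in the last views. I did not measure them again one by one, and the slip box was out of view in the final close-ups.
- **What disagreed:** the reported tool height was about 27 mm lower than the finger tips appeared in the side camera. The first push therefore passed over the stone without touching it, and I corrected the height after that. The side camera also placed the stud about 8–9 mm away from where the top camera did, so I used the top view for the final numbers.
- **Closest call:** while it was still turned about 0.5 rad, the right front corner came within about 8 mm of the bar. I backed it off and squared the foot before going on.

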